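# Rebuild the yarn guide roller and the yarn tensioner

## Task

Put the yarn tester's two cleaned guide fittings back together: on the spindle of the oblong bracket goes the plain spacer sleeve, then the grooved white roller, then the black cap over the end; on the post of the round foot goes the flanged tension disc, hub up, with the dark steel ring weight on top of it. Lower every part down its post rather than letting it drop, so that each sits flat and fully down on what is below it. Leave the oil bottle, the clamp block and the hex key where they are.

Things in the scene. Friction and masses are not known exactly. Their poses are not given: they have to be found in the camera images.
- spindle_seat (a point): Roller spindle: the fitting with the OBLONG aluminium bracket plate (64 x 100 x 14 mm, standing fixed on the bench mat, plate length along its y axis). Point: centre of the top face of the spindle's round shoulder (24 mm across), 24 mm above the mat, where the sleeve comes to sit. From this point a fixed upright steel post 9 mm thick rises 56 mm, its last 8 mm tapered to a blunt point; z up along the post. No obstacles but the two bolt heads flat on the plate.
- tension_seat (a point): Tension post: the fitting with the ROUND grey foot (88 mm across, fixed on the bench mat) that carries a white ceramic lower disc (58 mm across). Point: centre of the ceramic disc's flat top face, 26 mm above the mat, where the tension disc comes to sit. From this point a fixed upright steel post 9 mm thick rises 50 mm, its last 8 mm tapered to a blunt point; z up along the post.
- spacer_mid (a point): Spacer sleeve: plain aluminium tube standing on end, 28 mm across, 22 mm tall, through bore 15 mm (all bores slip loosely over the 9 mm posts). Point: its centre, half-way up; z up. 30 g. All parts lie on the 3 mm bench mat, whose top is 3 mm above the work surface.
- roller_mid (a point): Guide roller: white ceramic roller with a V groove round its rim, lying flat, 52 mm across the flanges, 22 mm tall, through bore 15 mm. Point: its centre, half-way up; z up. 80 g.
- cap_mid (a point): End cap: black ribbed plastic cap standing dome up, 32 mm across the ribs, 22 mm tall, with a blind bore from below 15 mm across and 15 mm deep. Closed on top. Point: its centre, half-way up; z up (dome side). 25 g.
- disc_mid (a point): Tension disc: bright steel flange 60 mm across and 5 mm thick (1 mm more at its turned-up rim) at the bottom, with a hub 30 mm across standing on it; 22 mm tall in all, through bore 15 mm. It lies hub up; the hub is the part to grip. Point: on its axis, half-way up (11 mm above its underside); z up (hub side). 90 g.
- weight_mid (a point): Ring weight: plain dark steel ring lying flat, 42 mm across, 18 mm tall, through bore 15 mm. Point: its centre, half-way up; z up. 170 g.
- oiler_mid (a point): Oil bottle (bystander, leave alone): grey plastic bottle with white cap, 38 mm across, 85 mm tall, upright at the far edge of the mat. Point: 42 mm up its axis.
- clamp_block_mid (a point): Clamp block (bystander, leave alone): small aluminium block 28 x 20 x 14 mm lying among the parts. Point: its centre.
- hex_key_mid (a point): Hex key (bystander, leave alone): dark steel L-shaped key, long leg 56 mm along its x axis, short leg 22 mm along its +y from the +x end, 5 mm thick, lying among the parts. Point: middle of the long leg.
Not all that is in view belongs to the job. What is shaped like the part that bears cap_mid but purple is not meant. Leave any red look-alike of the part that bears roller_mid alone.

How it is judged:
At the end, for the whole second after the job is handed in: On the oblong bracket's spindle, from below: sleeve, roller, cap; on the round foot's post: disc (hub up), ring weight. Each part's centre is within 6 mm of its post's axis and within 3.5 mm of its seated height, within 0.1 rad of upright, released and at rest (horizontal distance between each of spacer_mid, roller_mid, cap_mid and spindle_seat below 0.006 m and z of spacer_mid in the frame of spindle_seat between 0.0075 and 0.0145 m and linear speed of each of spacer, roller, cap, disc, weight below 0.02 m/s and angle between the z axis of each of spacer_mid, roller_mid and the z axis of spindle_seat, either way round below 0.1 rad and z of roller_mid in the frame of spindle_seat between 0.0295 and 0.0365 m and z of cap_mid in the frame of spindle_seat between 0.0515 and 0.0585 m and angle between each of cap_mid, disc_mid's own z axis and vertical below 0.1 rad and horizontal distance between each of disc_mid, weight_mid and tension_seat below 0.006 m and z of disc_mid in the frame of tension_seat between 0.0075 and 0.0145 m and z of weight_mid in the frame of tension_seat between 0.0275 and 0.0345 m and angle between the z axis of weight_mid and the z axis of tension_seat, either way round below 0.1 rad); the robot touches nothing.
It fails at once if a part was dropped down its post (more than about 12 mm of free fall, or faster than 0.5 m/s on the post) ((horizontal distance between spacer_mid and spindle_seat below 0.01 m and z of spacer_mid in the frame of spindle_seat below 0.085 m and linear speed of spacer above 0.5 m/s) or (horizontal distance between roller_mid and spindle_seat below 0.01 m and z of roller_mid in the frame of spindle_seat below 0.085 m and linear speed of roller above 0.5 m/s) or (horizontal distance between cap_mid and spindle_seat below 0.01 m and z of cap_mid in the frame of spindle_seat below 0.085 m and linear speed of cap above 0.5 m/s) or (horizontal distance between disc_mid and tension_seat below 0.01 m and z of disc_mid in the frame of tension_seat below 0.085 m and linear speed of disc above 0.5 m/s) or (horizontal distance between weight_mid and tension_seat below 0.01 m and z of weight_mid in the frame of tension_seat below 0.085 m and linear speed of weight above 0.5 m/s)).
It fails at once if the oil bottle, clamp block or hex key was moved by more than 30 mm (distance of any of oiler_mid, clamp_block_mid, hex_key_mid from where it was at the start of the episode above 0.03 m).
It also fails if it takes over 122 s, if anything falls off the work surface, if the arm or the gripper's body presses on something with over 40 N, if the wrist force passes 120 N, or if a joint passes its speed limit or range.

## Robot

A 6-joint arm with a two-finger parallel gripper is mounted at the origin on the work surface. World frame = base frame: x ahead of the robot, y to its left, z up, the work surface at z = 0. Lengths are in m, angles in rad, forces in N, time in s.
With the tool pointing down it reaches from about 0.275 to 0.825 m from the base axis. Payload 4.9 kg.
Tool frame: the origin (TCP) lies midway between the tips of the shut fingers; the grasp point (between the pads) lies 19 mm behind it (tcp_to_grasp is the x of the grasp point in the tool frame, in m); x points along the fingers, z is the direction in which the jaws open and shut, and the axes are right-handed (so a half turn about x gives the same grasp; the last joint's range is limited). The gripper opens to 85 mm and grips with 20 to 120 N. Pads are 22 mm wide; open, the fingers measure 114 mm over their backs; the gripper's body (76 mm by 85 mm) begins 54 mm behind the grasp point. The pads swing forward as they close: fully open they stand 13 mm farther back than shut.
Start: joints at [-1.32, 0.326, -0.193, 1.052, 0, 1.437], TCP at [0.206, -0.51, 0.231] pointing down, gripper open.
Joint ranges: [-2.65, 2.65], [-0.97, 1.79], [-1.3, 1.35], [-1.93, 2.1], [-1.47, 1.37], [-3.14, 3.14]. Speed limits (rad/s): [2.57, 2.57, 3.14, 3.14, 3.14, 3.14].

## Interface

Orientations are given as a rotation vector (axis times angle).
In Python, from workcell import read_state, snapshot, camera_model, job_done, tcp_to_grasp gives the robot as it stands.
- The arm moves only by the shell command python3 -m creep 'ROWS' [OPENING]. ROWS is JSON, one flat list of numbers, 6 for each row, row after row: the shift along the tool's x, y, z scaled (see below), then the turn, a rotation vector about the tool's x, y, z scaled (see below). A call has 1 to 12 rows; each row is the pose to reach, as a shift and turn from the pose commanded when the call began, along the tool's axes at that moment; what a row does not reach only later rows make up. The controller multiplies each number of a shift by 250 mm and each number of a turn by 0.5 rad. A row lasts 1/8 s, in which the tool goes at most 62.5 mm and 10.7 degrees, less where a joint would pass 70% of its speed; a pose out of reach is approached as far as the arm can. A call with a number of a shift or a turn outside -1 to 1 is refused whole. A call with a gripper value outside its range is refused whole. OPENING is the closure, from 0 (fully open) to 1 (shut), set as the call begins (- or left out, the last holds). The fingers move at their own pace and stop on an object; the grip force is fixed at half the most. Time passes only in rows, so rows that repeat a pose let the fingers close. It gives the time, the measured TCP pose, the force and the opening at its end, in the units of the state.
- read_state(): the state, without advancing time (a new reading comes with each control period).
- snapshot(name): name is "side" or "top" or "wrist"; returns (picture, depth): 420x560x3 uint8, red, green, blue; 420x560 float32, m along the optical axis (not along the pixel's ray), 0 where there is no reading.
- camera_model(name): a dict with "fx", "fy", "cx", "cy" (pixels), "position" and "rotation" of the camera in the world; the wrist camera has in their place "T_tool_cam" (4x4, takes a point from camera to tool coordinates, whose origin is the TCP and whose axes are the tool frame's). Camera axes: x right, y down, z forward; pixel columns grow to the right and rows downward; lengths in m; the calibration is good to about 2 mm. The wrist camera is an equidistant fisheye: a pixel r from the principal point sees the ray r / f radians off the axis. A picture is of the moment at which its call begins: read the wrist's pose just before it. camera_model takes no time and is no camera call.
- job_done(): hands the job in, once; it reports no verdict.
The state is a dict: "time_s": time; "joint_pos": joint angles; "qvel": joint speeds; "joint_efforts": joint torques, N m; "ee_pos": TCP position; "eef_rot": TCP orientation; "contact_force": force on the tool from outside, world axes, zero at the start; "wrist_torque": the same for the moment, N m; "gripper_width": opening from 0.0 (shut) to 1.0 (fully open).
Only numpy, scipy, OpenCV 4.12 (cv2) and the standard library are available. Lean on these libraries where they do the work, as an engineer would, in place of code of your own. Each camera call takes 0.05 s, during which the arm holds its last target.

## Working session

There is one attempt and no reset: what is moved stays moved. The work goes in short steps, Python scripts to look and compute and a shell command to move; the robot and the scene stay as the last step left them, time stands still between calls to the robot, and variables do not carry over. Pictures are saved under pics/ and viewed, and the job is handed in when it is done.

```bash
mkdir -p pics; ls; cat > h.py <<'E'
import numpy as np, cv2
from scipy.spatial.transform import Rotation as R
from workcell import read_state, snapshot, camera_model, job_done, tcp_to_grasp
def save(n,im): cv2.imwrite('pics/'+n+'.png',im[...,::-1])
E
python3 - <<'E'
from h import *
s=read_state()
print({k:np.round(v,3) for k,v in s.items()},tcp_to_grasp)
for c in("top","side"):
    p,d=snapshot(c); save(c+'0',p); np.savez('pics/'+c+'0.npz',p=p,d=d)
    print(camera_model(c))
print(camera_model("wrist"))
E
```

```text
pics
{'time_s': np.float64(0.0), 'joint_pos': array([-1.32 ,  0.327, -0.194,  1.052, -0.   ,  1.437]), 'qvel': array([-0.001, -0.001, -0.002,  0.001, -0.   , -0.002]), 'joint_efforts': array([-1.0000e-03, -4.4340e+01,  2.6244e+01,  1.6000e-02, -0.0000e+00,
        0.0000e+00]), 'ee_pos': array([ 0.206, -0.509,  0.23 ]), 'eef_rot': array([ 0.922,  1.368, -0.92 ]), 'contact_force': array([-0.805, -0.594,  0.129]), 'wrist_torque': array([-0.028,  0.007, -0.015]), 'gripper_width': np.float64(0.998)} -0.0187
{'fx': 531.3313475501328, 'fy': 531.3313475501328, 'cx': 287.16601479719486, 'cy': 206.59939732004096, 'position': array([0.36144318, 0.01712375, 1.28233076]), 'rotation': array([-2.10898973,  2.15903161, -0.17578234])}
{'fx': 532.0243329727048, 'fy': 532.0243329727048, 'cx': 276.17521430439143, 'cy': 207.4588765649519, 'position': array([ 0.56595818, -0.62101653,  0.74037501]), 'rotation': array([-2.37770961, -0.00429791, -0.01540108])}
{'fx': 325.19226210127806, 'fy': 325.19226210127806, 'cx': 276.07586383495016, 'cy': 211.6706803214516, 'T_tool_cam': array([[ 5.21169696e-04, -2.78738389e-01,  9.60366929e-01,
        -1.43402467e-01],
       [-8.16388750e-04, -9.60366858e-01, -2.78737925e-01,
         7.09096992e-02],
       [ 9.99999531e-01, -6.38762998e-04, -7.28072989e-04,
        -2.55446119e-04],
       [ 0.00000000e+00,  0.00000000e+00,  0.00000000e+00,
         1.00000000e+00]])}
```

View pics/top0.png

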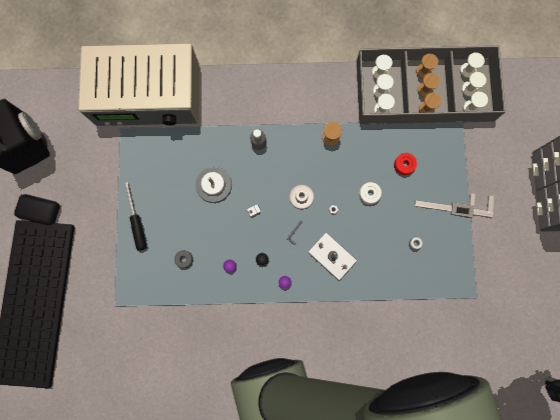

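View pics/side0.png

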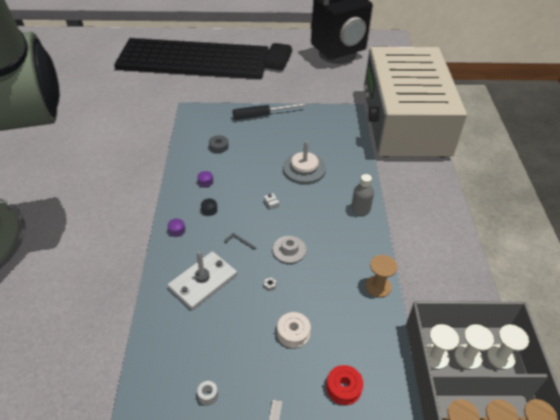

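```bash
cat >> h.py <<'E'
def cam(c):
    m=camera_model(c); return m,R.from_rotvec(m['rotation']).as_matrix(),np.array(m['position'])
def world(c,d):
    m,Rm,t=cam(c); v,u=np.mgrid[:d.shape[0],:d.shape[1]]
    P=np.stack([(u-m['cx'])/m['fx']*d,(v-m['cy'])/m['fy']*d,d],-1)
    return P@Rm.T+t
def ray(c,u,v,z):
    m,Rm,t=cam(c); r=Rm@np.array([(u-m['cx'])/m['fx'],(v-m['cy'])/m['fy'],1]); return t+r*(z-t[2])/r[2]
E
python3 - <<'E'
from h import *
for c in("top","side"):
    z=np.load(f'pics/{c}0.npz'); p,d=z['p'],z['d']; W=world(c,d)
    print(c,'mat z',np.median(W[(280,150) if c=='top' else (150,330)][2]))
    H=W[...,2]
    mk=((H>0.0075)&(H<0.12)&(W[...,0]>.15)&(W[...,0]<.62)&(abs(W[...,1])<.5)&(d>0)).astype(np.uint8)
    n,l,st,ce=cv2.connectedComponentsWithStats(mk)
    for i in range(1,n):
        if st[i,4]<12: continue
        q=l==i; P=W[q]; zt=np.percentile(P[:,2],95)
        T=P[P[:,2]>zt-.004]
        mid=(T.min(0)+T.max(0))/2
        print(np.round(ce[i]),st[i,4],'ztop %.4f'%zt,'mid',np.round(mid[:2],4),'ext',np.round(np.ptp(T,axis=0)[:2],3),p[q].mean(0).astype(int))
E
python3 - <<'E'
import cv2
p=cv2.imread('pics/top0.png')
cv2.imwrite('pics/top0b.png',cv2.resize(p[120:310,110:480],None,fx=2.15,fy=2.15,interpolation=cv2.INTER_CUBIC))
E
```

```text
top mat z 0.00567924523089447
[370. 194.] 327 ztop 0.0291 mid [ 0.5988 -0.1842] ext [0.042 0.05 ] [216 212 197]
[213. 194.] 331 ztop 0.0316 mid [0.6125 0.1951] ext [0.013 0.041] [140 140 135]
[301. 197.] 293 ztop 0.0277 mid [ 0.5995 -0.0186] ext [0.029 0.027] [203 193 181]
[137. 228.] 462 ztop 0.0320 mid [0.52   0.3747] ext [0.08  0.035] [55 53 51]
[464. 209.] 317 ztop 0.0142 mid [ 0.5675 -0.4162] ext [0.054 0.091] [137 129 120]
[491. 202.] 35 ztop 0.0127 mid [ 0.5743 -0.4776] ext [0.034 0.014] [187 173 161]
[419. 203.] 23 ztop 0.0132 mid [ 0.5757 -0.3032] ext [0.015 0.013] [202 191 179]
[433. 205.] 51 ztop 0.0121 mid [ 0.5711 -0.3349] ext [0.019 0.039] [204 190 177]
[254. 210.] 105 ztop 0.0224 mid [0.5665 0.0978] ext [0.024 0.027] [196 194 187]
[333. 209.] 56 ztop 0.0174 mid [ 0.565  -0.0949] ext [0.019 0.017] [177 169 162]
[489. 215.] 13 ztop 0.0111 mid [ 0.5436 -0.4711] ext [0.008 0.014] [181 168 156]
[297. 227.] 16 ztop 0.0129 mid [ 0.5239 -0.006 ] ext [0.015 0.015] [102 103 101]
[332. 256.] 1146 ztop 0.0262 mid [ 0.448 -0.089] ext [0.074 0.075] [211 206 197]
[289. 238.] 13 ztop 
[... 825 characters left out ...]
mid [0.5669 0.0955] ext [0.029 0.033] [158 160 158]
[209. 206.] 223 ztop 0.0256 mid [0.4487 0.0763] ext [0.028 0.029] [51 54 57]
[176. 227.] 241 ztop 0.0254 mid [0.3932 0.0228] ext [0.026 0.027] [101  66 123]
[289. 245.] 326 ztop 0.0255 mid [ 0.5999 -0.0208] ext [0.028 0.03 ] [146 143 140]
[202. 279.] 2066 ztop 0.0361 mid [ 0.4524 -0.0922] ext [0.009 0.008] [175 176 173]
[286. 260.] 32 ztop 0.0096 mid [ 0.5955 -0.0443] ext [0.026 0.013] [157 153 150]
[270. 283.] 111 ztop 0.0145 mid [ 0.5654 -0.0967] ext [0.02  0.023] [148 148 145]
[292. 328.] 776 ztop 0.0259 mid [ 0.5983 -0.1877] ext [0.043 0.053] [199 189 179]
[207. 392.] 355 ztop 0.0258 mid [ 0.4788 -0.2898] ext [0.027 0.028] [158 159 156]
```

View pics/top0b.png

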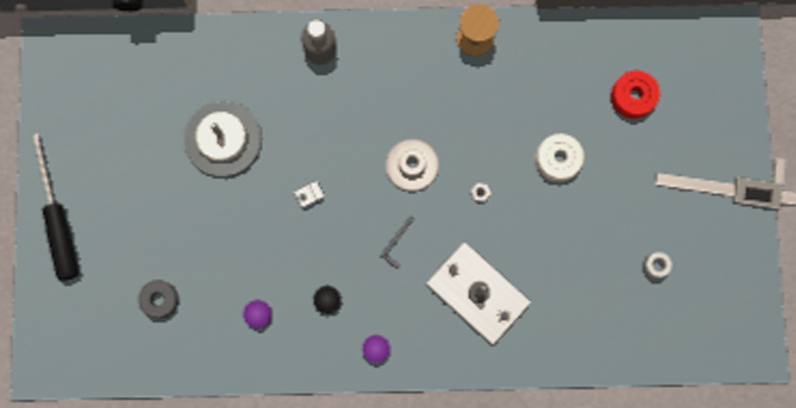

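```bash
cat >> h.py <<'E'
def tool():
    s=read_state(); return np.array(s['ee_pos']),R.from_rotvec(s['eef_rot']).as_matrix()
def wray(u,v,z,p,Rm):
    m=camera_model('wrist'); T=np.array(m['T_tool_cam']); dx,dy=(u-m['cx']),(v-m['cy']); r=np.hypot(dx,dy); th=r/m['fx']
    k=np.sin(th)/max(r,1e-9); dc=np.array([dx*k,dy*k,np.cos(th)])
    o=p+Rm@T[:3,3]; w=Rm@T[:3,:3]@dc; return o+w*(z-o[2])/w[2]
def wproj(P,p,Rm):
    m=camera_model('wrist'); T=np.array(m['T_tool_cam']); c=T[:3,:3].T@(Rm.T@(np.array(P)-p)-T[:3,3])
    th=np.arctan2(np.hypot(c[0],c[1]),c[2]); a=np.arctan2(c[1],c[0]); r=m['fx']*th
    return m['cx']+r*np.cos(a),m['cy']+r*np.sin(a)
def go(tgt):
    p,Rm=tool(); d=Rm.T@(np.array(tgt)-p); print('shift units',np.round(d/.25,4),'from',np.round(p,4))
E
python3 - <<'E'
from h import *
p,Rm=tool(); print(Rm.round(3)); go([.4786,-.2885,.2])
E
```

```text
[[-0.     0.927  0.375]
 [ 0.002  0.375 -0.927]
 [-1.     0.    -0.002]]
shift units [ 0.1231  1.341  -0.4096] from [ 0.2063 -0.5093  0.2306]
```

```bash
python3 -m creep '[0.04,0.22,-0.07,0.25,0,0, 0.08,0.45,-0.14,0.5,0,0, 0.12,0.68,-0.21,0.768,0,0, 0.12,0.9,-0.28,0.768,0,0, 0.12,0.95,-0.29,0.768,0,0, 0.12,0.95,-0.29,0.768,0,0]' 0.0; python3 - <<'E'
from h import *
p,Rm=tool(); print(Rm.round(3)); go([.4786,-.2885,.2])
E
```

```text
time_s: 0.85
ee_pos: [0.3996, -0.3532, 0.2011]
eef_rot: [1.207, 1.211, -1.208]
contact_force: [0.4, -0.1, -0.9]
gripper_width: 1.002
[[-0.001  1.     0.002]
 [-0.     0.002 -1.   ]
 [-1.    -0.001  0.   ]]
shift units [ 0.0041  0.3164 -0.2578] from [ 0.3996 -0.3532  0.2011]
```

```bash
python3 -m creep '[0,0.2,-0.16,0,0,0, 0,0.316,-0.258,0,0,0, 0,0.316,-0.258,0,0,0, 0,0.316,-0.258,0,0,0]'; python3 - <<'E'
from h import *
p,Rm=tool(); im,d=snapshot('wrist'); save('w1',im); print(p.round(4)); print(wproj([.4786,-.2885,.025],p,Rm), wproj([.45,-.09,.083],p,Rm))
E
```

```text
time_s: 1.35
ee_pos: [0.4772, -0.2902, 0.2011]
eef_rot: [1.209, 1.209, -1.211]
contact_force: [-0.4, -1.3, 0.3]
gripper_width: 1.0
[ 0.4772 -0.2902  0.2011]
(np.float64(274.8870716725793), np.float64(189.17439324856542)) (np.float64(74.16951041608027), np.float64(233.32417270182884))
```

View pics/w1.png

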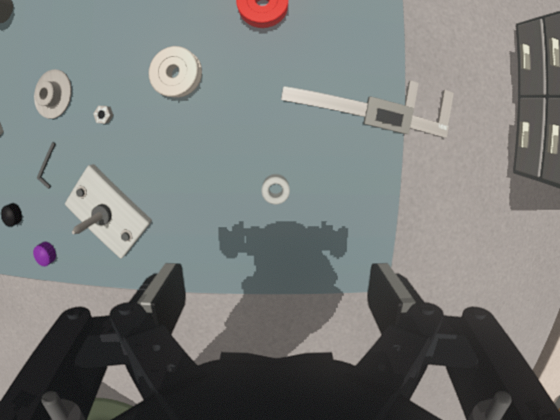

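```bash
python3 - <<'E'
from h import *
im=cv2.imread('pics/w1.png'); p=np.array([0.4772,-.2902,.2011]); Rm=R.from_rotvec([1.209,1.209,-1.211]).as_matrix()
g=im[165:215,250:302].max(2); 
for th in(150,170,190):
    _,b=cv2.threshold(im[165:215,250:302].min(2),th,255,0)
    cs,_=cv2.findContours(b,cv2.RETR_CCOMP,cv2.CHAIN_APPROX_NONE)
    for c in cs:
        if len(c)>15:
            e=cv2.fitEllipse(c); print(th,np.round(e[0],1),np.round(e[1],1), wray(e[0][0]+250,e[0][1]+165,.025,p,Rm).round(4))
E
```

```text
150 [25.1 25.3] [26.3 27.6] [ 0.4774 -0.2888  0.025 ]
150 [25.1 25.2] [15.4 16.1] [ 0.4775 -0.2888  0.025 ]
170 [25.1 25.2] [25. 26.] [ 0.4775 -0.2888  0.025 ]
170 [25.3 25.1] [16.3 17.4] [ 0.4776 -0.2891  0.025 ]
190 [25.  25.1] [22.6 23.9] [ 0.4776 -0.2887  0.025 ]
190 [25.2 25.7] [18.4 19.6] [ 0.477 -0.289  0.025]
```

```bash
python3 -m creep '[0.2,0.003,-0.006,0,0,0, 0.4,0.003,-0.006,0,0,0, 0.6,0.003,-0.006,0,0,0, 0.72,0.003,-0.006,0,0,0, 0.772,0.003,-0.006,0,0,0, 0.772,0.003,-0.006,0,0,0, 0.772,0.003,-0.006,0,0,0]' 0.3 && python3 -m creep '[0,0,0,0,0,0, 0,0,0,0,0,0, 0,0,0,0,0,0, 0,0,0,0,0,0, 0,0,0,0,0,0, 0,0,0,0,0,0]' 1
```

```text
time_s: 2.28
ee_pos: [0.4798, -0.2885, 0.0097]
eef_rot: [1.209, 1.207, -1.208]
contact_force: [0.7, 0.3, 0.0]
gripper_width: 0.704
time_s: 3.02
ee_pos: [0.4798, -0.2879, 0.0097]
eef_rot: [1.208, 1.207, -1.208]
contact_force: [-0.4, 0.5, 7.2]
gripper_width: 0.301
```

```bash
python3 -m creep '[-0.1,0,0,0,0,0, -0.3,0,0,0,0,0, -0.5,0,0,0,0,0, -0.7,0,-0.1,0,0,0, -0.764,-0.05,-0.3,0,0,0, -0.764,-0.08,-0.5,0,0,0, -0.764,-0.11,-0.65,0,0,0, -0.764,-0.11,-0.7,0,0,0, -0.764,-0.11,-0.7,0,0,0, -0.764,-0.11,-0.7,0,0,0]'; python3 - <<'E'
from h import *
for i in range(3):
    p,Rm=tool(); im,d=snapshot('wrist'); print(p.round(4),read_state()['contact_force'])
save('w2',im); print(wproj([.45,-.09,.083],p,Rm),wproj([.45,-.09,.027],p,Rm))
E
```

```text
time_s: 4.28
ee_pos: [0.4521, -0.1135, 0.1994]
eef_rot: [1.209, 1.208, -1.209]
contact_force: [0.1, 0.7, -0.7]
gripper_width: 0.297
[ 0.4521 -0.1135  0.1994] [ 0.10280789 -0.31151221  0.54683225]
[ 0.452  -0.1136  0.1993] [ 0.07975491  0.38985059 -0.36317688]
[ 0.4518 -0.1135  0.1992] [ 0.6470418  0.6695426 -0.1691068]
(np.float64(248.2980871186714), np.float64(208.45167297506856)) (np.float64(252.95640314253157), np.float64(193.31466791801554))
```

View pics/w2.png

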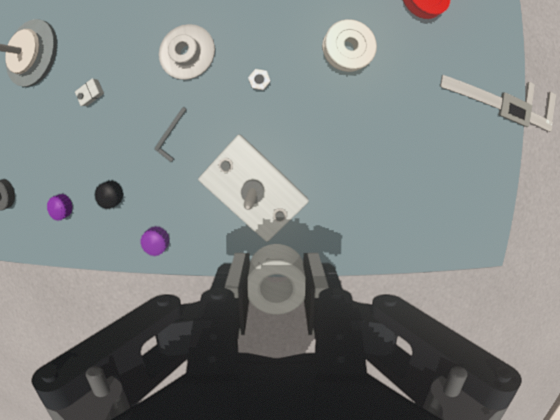

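```bash
python3 - <<'E'
import cv2
p=cv2.imread('pics/w2.png')
a=cv2.resize(p[130:240,195:312],None,fx=5,fy=5,interpolation=cv2.INTER_CUBIC)
cv2.imwrite('pics/w2a.png',a)
a=cv2.resize(p[240:330,216:336],None,fx=5,fy=5,interpolation=cv2.INTER_CUBIC)
cv2.imwrite('pics/w2b.png',a)
E
```

```text
(no output)
```

View pics/w2a.png

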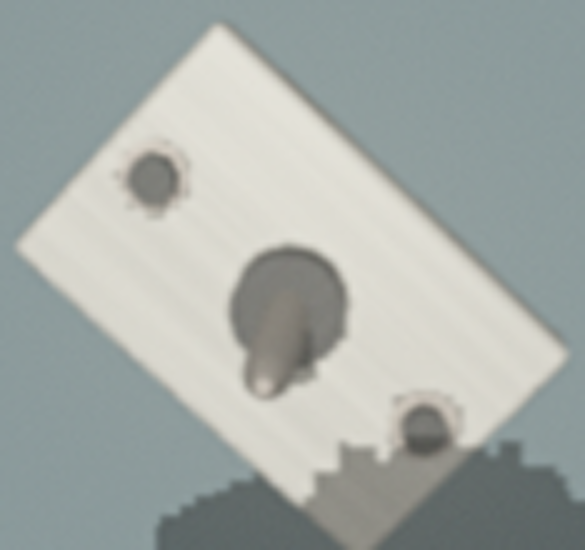

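View pics/w2b.png

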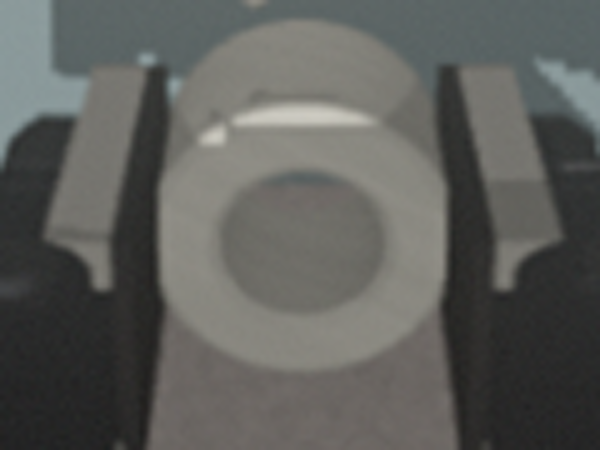

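```bash
python3 - <<'E'
from h import *
p=np.array([.4519,-.1135,.1993]); Rm=R.from_rotvec([1.209,1.208,-1.209]).as_matrix()
print(wray(253,191,.027,p,Rm),wray(247.8,207.6,.083,p,Rm))
print(wray(276.6,288.2,p[2]+.0153,p,Rm)-p)
# plate corners
co=np.array([(219,22),(15,245),(568,352)])/5+[195,130]
print([wray(u,v,.017,p,Rm).round(4) for u,v in co])
bl=np.array([(155,180),(425,430)])/5+[195,130]
q=[wray(u,v,.019,p,Rm).round(4) for u,v in bl]; print(q,np.mean(q,0))
# also top/side
import cv2
for c,(u,v) in {'side':(199.5,253)}.items(): print(ray(c,u,v,.083))
E
```

```text
[ 0.45259178 -0.09015894  0.027     ] [ 0.45090768 -0.0896409   0.083     ]
[-0.00220968  0.00013603  0.0153    ]
[array([ 0.5085, -0.076 ,  0.017 ]), array([ 0.4636, -0.0322,  0.017 ]), array([ 0.4404, -0.1468,  0.017 ])]
[array([ 0.4769, -0.0626,  0.019 ]), array([ 0.4241, -0.1172,  0.019 ])] [ 0.4505 -0.0899  0.019 ]
[ 0.45384776 -0.09210831  0.083     ]
```

```bash
python3 -m creep '[0.1,0.007,-0.08,0,0,0, 0.25,0.007,-0.094,0,0,0, 0.35,0.007,-0.094,0,0,0, 0.377,0.007,-0.094,0,0,0, 0.377,0.007,-0.094,0,0,0, 0.377,0.007,-0.094,0,0,0]'; python3 - <<'E'
from h import *
p,Rm=tool(); im,d=snapshot('wrist'); print(p.round(4)); save('w3',im)
cv2.imwrite('pics/w3a.png',cv2.resize(im[190:340,196:356,::-1],None,fx=4,fy=4,interpolation=cv2.INTER_CUBIC))
im,d=snapshot('side');cv2.imwrite('pics/s3.png',cv2.resize(im[180:330,100:300,::-1],None,fx=3.5,fy=3.5,interpolation=cv2.INTER_CUBIC))
E
```

```text
time_s: 5.18
ee_pos: [0.4541, -0.0895, 0.106]
eef_rot: [1.209, 1.208, -1.208]
contact_force: [0.4, -0.3, 0.4]
gripper_width: 0.301
[ 0.4541 -0.0895  0.106 ]
```

View pics/w3a.png

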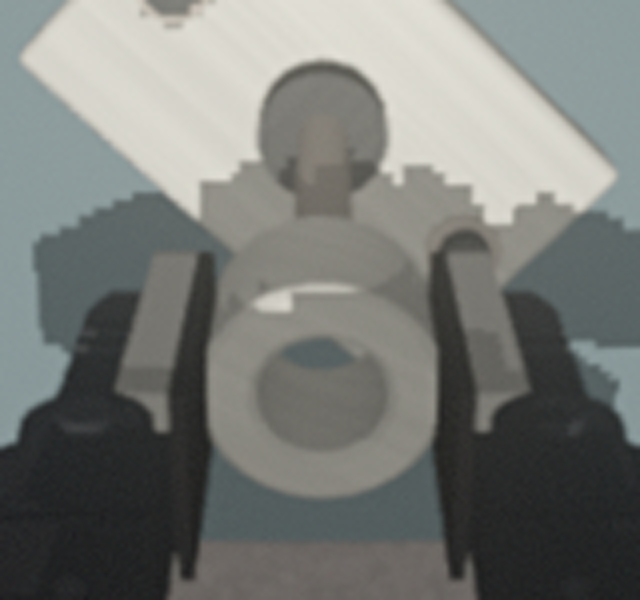

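View pics/s3.png

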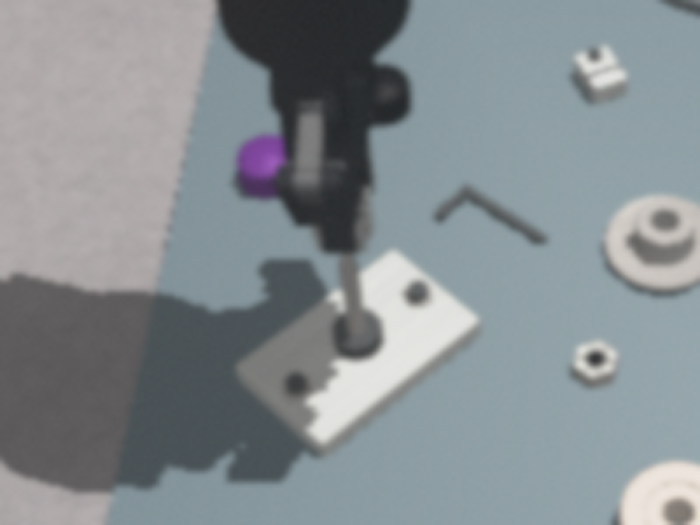

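```bash
python3 - <<'E'
from h import *
p=np.array([.4541,-.0895,.106]); Rm=R.from_rotvec([1.209,1.208,-1.208]).as_matrix()
print(wray(196+323/4,190+130/4,.027,p,Rm), wray(196+322.5/4,190+391/4,p[2]+.0153,p,Rm))
E
```

```text
[ 0.45231001 -0.08959928  0.027     ] [ 0.4521178  -0.08938011  0.1213    ]
```

```bash
python3 -m creep '[0.05,0,0,0,0,0, 0.1,0,0,0,0,0, 0.15,0,0,0,0,0, 0.2,0,0,0,0,0, 0.25,0,0,0,0,0, 0.275,0,0,0,0,0, 0.28,0,0,0,0,0, 0.284,0,0,0,0,0, 0.284,0,0,0,0,0]'; python3 -m creep '[0.005,0,0,0,0,0, 0.005,0,0,0,0,0]'
```

```text
time_s: 6.4
ee_pos: [0.4535, -0.089, 0.0343]
eef_rot: [1.209, 1.209, -1.208]
contact_force: [-0.3, 0.3, -0.9]
gripper_width: 0.301
time_s: 6.65
ee_pos: [0.4536, -0.089, 0.0337]
eef_rot: [1.209, 1.209, -1.208]
contact_force: [-1.4, -0.5, 8.0]
gripper_width: 0.303
```

```bash
python3 -m creep '[0,0,0,0,0,0, 0,0,0,0,0,0, 0,0,0,0,0,0, 0,0,0,0,0,0]' 0.3;  python3 -m creep '[-0.1,0,0,0,0,0, -0.3,0,0,0,0,0, -0.5,0,0,0,0,0, -0.66,0,0,0,0,0, -0.66,0,0,0,0,0, -0.66,0,0,0,0,0]'; python3 - <<'E'
from h import *
p,Rm=tool(); im,d=snapshot('wrist'); print(p.round(4)); save('w4',im)
go([.5985,-.186,.2])
E
```

```text
time_s: 7.15
ee_pos: [0.4531, -0.0889, 0.0327]
eef_rot: [1.209, 1.21, -1.209]
contact_force: [0.2, 1.0, 0.5]
gripper_width: 0.699
time_s: 7.9
ee_pos: [0.4527, -0.0888, 0.1972]
eef_rot: [1.208, 1.21, -1.209]
contact_force: [-1.0, -0.7, -0.5]
gripper_width: 0.703
[ 0.4527 -0.0888  0.1972]
shift units [-0.015   0.5845  0.3901] from [ 0.4523 -0.0886  0.1966]
```

View pics/w4.png

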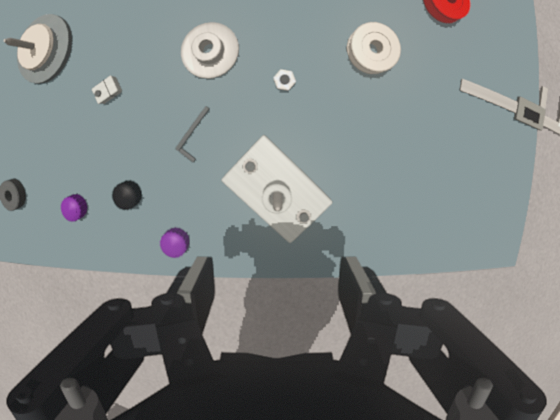

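```bash
python3 -m creep '[-0.01,0.2,0.13,0,0,0, -0.01,0.4,0.26,0,0,0, -0.01,0.55,0.37,0,0,0, -0.01,0.584,0.39,0,0,0, -0.01,0.584,0.39,0,0,0, -0.01,0.584,0.39,0,0,0]' 0; cat >> h.py <<'E'
def ell(im,u,v,r,th,inv=False,ch='min',lo=12):
    """ellipse fits in a window round a seed"""
    u0,v0=int(u-r),int(v-r); w=im[max(v0,0):v0+2*r,max(u0,0):u0+2*r]; w=w.min(2) if ch=='min' else w.max(2)
    b=((w<th) if inv else (w>th)).astype(np.uint8)
    cs,_=cv2.findContours(b,cv2.RETR_CCOMP,cv2.CHAIN_APPROX_NONE)
    return [(np.array(e[0])+[max(u0,0),max(v0,0)],np.round(e[1],1)) for e in (cv2.fitEllipse(c) for c in cs if len(c)>lo)]
E
python3 - <<'E'
from h import *
p,Rm=tool(); im,d=snapshot('wrist'); print(p.round(4)); save('w5',im)
u,v=wproj([.5985,-.186,.025],p,Rm); print(u,v)
for th in(140,170,190):
    for c,a in ell(im,u,v,35,th): print(th,c.round(1),a,wray(*c,.025,p,Rm).round(4))
cv2.imwrite('pics/w5a.png',cv2.resize(im[150:250,226:336,::-1],None,fx=5,fy=5,interpolation=cv2.INTER_CUBIC))
E
```

```text
time_s: 8.7
ee_pos: [0.5979, -0.1852, 0.1997]
eef_rot: [1.208, 1.212, -1.209]
contact_force: [-0.2, 0.2, -0.1]
gripper_width: 1.002
[ 0.5979 -0.1852  0.1997]
277.5586307678394 190.0290782642838
140 [277.8 186. ] [5.1 6. ] [ 0.6026 -0.1863  0.025 ]
140 [277.9 185.4] [53.2 54.6] [ 0.6032 -0.1864  0.025 ]
140 [277.7 187.1] [13.8 14.6] [ 0.6015 -0.1862  0.025 ]
170 [277.9 185.5] [50.1 51.2] [ 0.6031 -0.1863  0.025 ]
170 [277.8 186.9] [15.9 16.1] [ 0.6017 -0.1863  0.025 ]
190 [277.9 186.4] [47.3 48.1] [ 0.6022 -0.1863  0.025 ]
190 [277.9 187. ] [16.8 17.7] [ 0.6016 -0.1863  0.025 ]
190 [277.8 187.4] [29.5 31.5] [ 0.6012 -0.1862  0.025 ]
190 [279.3 172.4] [3.2 8.5] [ 0.6164 -0.1877  0.025 ]
```

View pics/w5a.png

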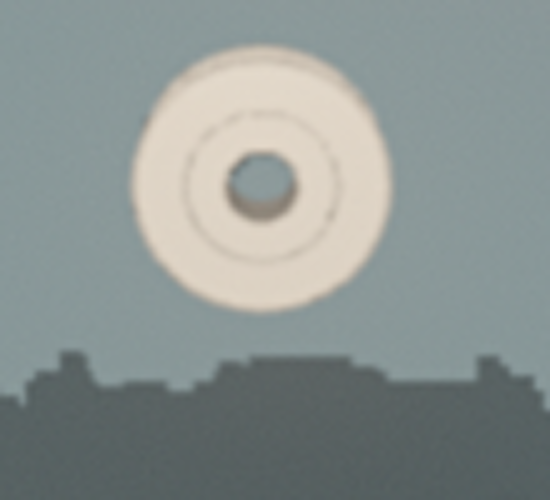

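```bash
python3 - <<'E'
from h import *
I=np.eye(3)
for x in(-.015,-.01,-.005,0,.005): print('28mm',x,np.round(wproj([x,.011,-.014],np.zeros(3),I),1),np.round(wproj([x,.011,-.020],np.zeros(3),I),1))
for x in(-.025,-.02,-.015,-.01,-.005,0): print('open',x,np.round(wproj([x,.011,-.0425],np.zeros(3),I),1),'60mm',np.round(wproj([x,.011,-.0298],np.zeros(3),I),1))
E
python3 -c "
import cv2
p=cv2.imread('pics/w4.png'); cv2.imwrite('pics/w4b.png',cv2.resize(p[240:330,160:300],None,fx=5,fy=5,interpolation=cv2.INTER_CUBIC))"
```

```text
28mm -0.015 [244.7 261.4] [231.1 261.2]
28mm -0.01 [245.7 256.7] [232.5 256.6]
28mm -0.005 [246.7 252.3] [233.8 252.2]
28mm 0 [247.5 248.2] [235.1 248.1]
28mm 0.005 [248.4 244.3] [236.3 244.2]
open -0.025 [175.5 270. ] 60mm [204.6 270.9]
open -0.02 [178.7 264.9] 60mm [207.  265.7]
open -0.015 [181.7 260.1] 60mm [209.2 260.8]
open -0.01 [184.5 255.7] 60mm [211.3 256.2]
open -0.005 [187.2 251.4] 60mm [213.2 251.9]
open 0 [189.8 247.4] 60mm [215.1 247.8]
```

View pics/w4b.png

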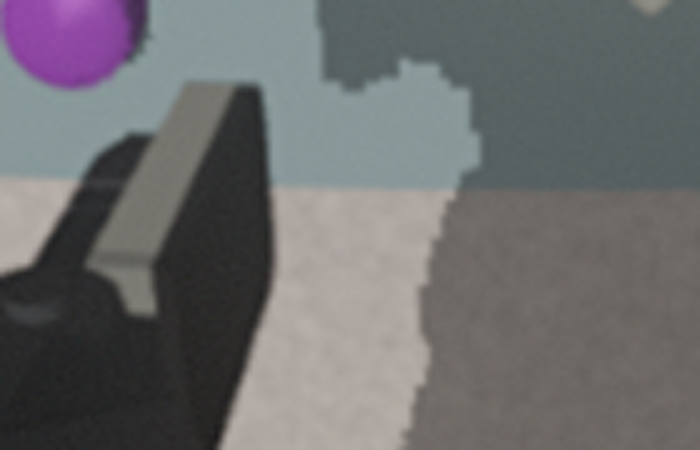

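```bash
python3 -m creep '[0.2,0.013,0.004,0,0,0, 0.4,0.013,0.004,0,0,0, 0.6,0.013,0.004,0,0,0, 0.72,0.013,0.004,0,0,0, 0.79,0.013,0.004,0,0,0, 0.8,0.013,0.004,0,0,0, 0.8,0.013,0.004,0,0,0]' 0 && python3 -m creep '[0,0,0,0,0,0, 0,0,0,0,0,0, 0,0,0,0,0,0, 0,0,0,0,0,0, 0,0,0,0,0,0, 0,0,0,0,0,0]' 1
```

```text
time_s: 9.62
ee_pos: [0.6034, -0.1876, 0.0016]
eef_rot: [1.209, 1.208, -1.208]
contact_force: [1.5, 1.2, 0.6]
gripper_width: 1.002
time_s: 10.38
ee_pos: [0.6034, -0.1876, 0.0019]
eef_rot: [1.209, 1.208, -1.207]
contact_force: [-1.9, 0.1, 6.5]
gripper_width: 0.584
```

```bash
python3 -m creep '[-0.1,0,0,0,0,0, -0.3,0,0,0,0,0, -0.43,-0.1,-0.06,0,0,0, -0.43,-0.25,-0.16,0,0,0, -0.43,-0.42,-0.27,0,0,0, -0.43,-0.55,-0.36,0,0,0, -0.43,-0.596,-0.386,0,0,0, -0.43,-0.596,-0.386,0,0,0, -0.43,-0.596,-0.386,0,0,0]'; python3 - <<'E'
from h import *
p,Rm=tool(); im,d=snapshot('wrist'); print(p.round(4)); save('w6',im)
cv2.imwrite('pics/w6a.png',cv2.resize(im[190:340,196:356,::-1],None,fx=4,fy=4,interpolation=cv2.INTER_CUBIC))
E
```

```text
time_s: 11.5
ee_pos: [0.4554, -0.092, 0.1082]
eef_rot: [1.209, 1.207, -1.208]
contact_force: [0.7, -0.5, -1.1]
gripper_width: 0.586
[ 0.4554 -0.092   0.1082]
```

View pics/w6a.png

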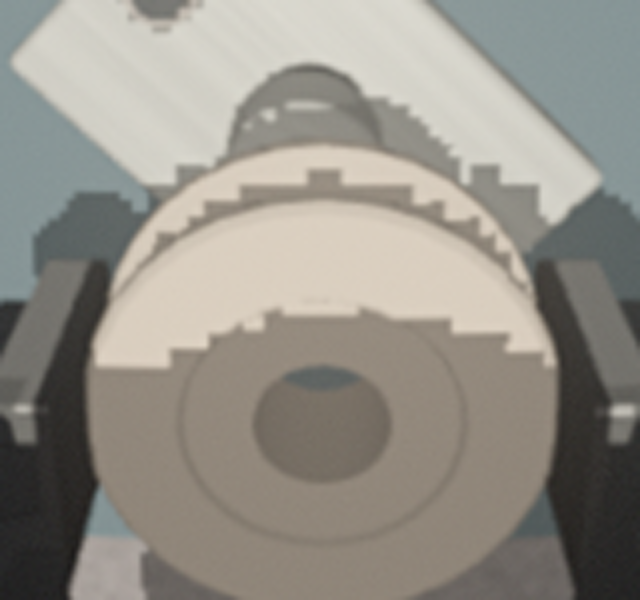

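```bash
python3 - <<'E'
from h import *
p,Rm=tool()
print(p, wray(196+322/4,190+423/4,p[2]+.0233,p,Rm),wray(196+323/4,190+427/4,p[2]+.0233,p,Rm))
print(wray(196+306/4,190+145/4,.045,p,Rm))
for z in (.027,.049):
  for c in [(.4523,-.0896)]: 
    print(z,[ (np.array(wproj([c[0]+.014*np.cos(a),c[1]+.014*np.sin(a),z],p,Rm))-[196,190])*4 for a in(0,np.pi/2,-np.pi/2)])
E
```

```text
[ 0.45519249 -0.09191562  0.10809204] [ 0.45377051 -0.0917265   0.13139204] [ 0.45326723 -0.09183321  0.13139204]
[ 0.45596005 -0.08914979  0.045     ]
0.027 [array([309.36875351,  57.84796266]), array([232.65551237, 132.35169765]), array([386.61033342, 132.29836448])]
0.049 [array([308.27277574,  92.52863188]), array([224.17428895, 173.54358902]), array([393.03698421, 173.52133157])]
```

```bash
python3 -m creep '[0.01,-0.005,-0.009,0,0,0, 0.05,-0.005,-0.009,0,0,0, 0.09,-0.005,-0.009,0,0,0, 0.13,-0.005,-0.009,0,0,0, 0.17,-0.005,-0.009,0,0,0, 0.2,-0.005,-0.009,0,0,0, 0.225,-0.005,-0.009,0,0,0, 0.236,-0.005,-0.009,0,0,0, 0.236,-0.005,-0.009,0,0,0, 0.236,-0.005,-0.009,0,0,0]'; python3 -m creep '[0.006,0,0,0,0,0, 0.006,0,0,0,0,0]'
```

```text
time_s: 12.8
ee_pos: [0.4524, -0.0887, 0.049]
eef_rot: [1.209, 1.209, -1.208]
contact_force: [-0.9, 0.0, -1.4]
gripper_width: 0.584
time_s: 13.05
ee_pos: [0.4526, -0.0888, 0.0479]
eef_rot: [1.209, 1.209, -1.208]
contact_force: [-0.1, -0.4, 4.7]
gripper_width: 0.583
```

```bash
python3 -m creep '[0,0,0,0,0,0, 0,0,0,0,0,0, 0,0,0,0,0,0, 0,0,0,0,0,0]' 0;  python3 -m creep '[-0.1,0,0,0,0,0, -0.3,0,0,0,0,0, -0.5,0,0,0,0,0, -0.61,0,0,0,0,0, -0.61,0,0,0,0,0, -0.61,0,0,0,0,0]'; python3 - <<'E'
from h import *
p,Rm=tool(); im,d=snapshot('wrist'); print(p.round(4)); save('w7',im)
cv2.imwrite('pics/w7a.png',cv2.resize(im[120:270,200:360,::-1],None,fx=4,fy=4,interpolation=cv2.INTER_CUBIC))
go([.449,.0776,.2])
im,d=snapshot('side');cv2.imwrite('pics/s7.png',cv2.resize(im[180:330,100:300,::-1],None,fx=3.5,fy=3.5,interpolation=cv2.INTER_CUBIC))
E
```

```text
time_s: 13.55
ee_pos: [0.4522, -0.0887, 0.0472]
eef_rot: [1.209, 1.21, -1.209]
contact_force: [-0.8, -0.0, -0.3]
gripper_width: 1.0
time_s: 14.3
ee_pos: [0.4516, -0.0884, 0.1989]
eef_rot: [1.208, 1.211, -1.209]
contact_force: [-0.6, -0.1, -1.3]
gripper_width: 1.005
[ 0.4516 -0.0884  0.1989]
shift units [-0.0055 -0.0085 -0.6636] from [ 0.4512 -0.0883  0.1985]
```

View pics/w7a.png

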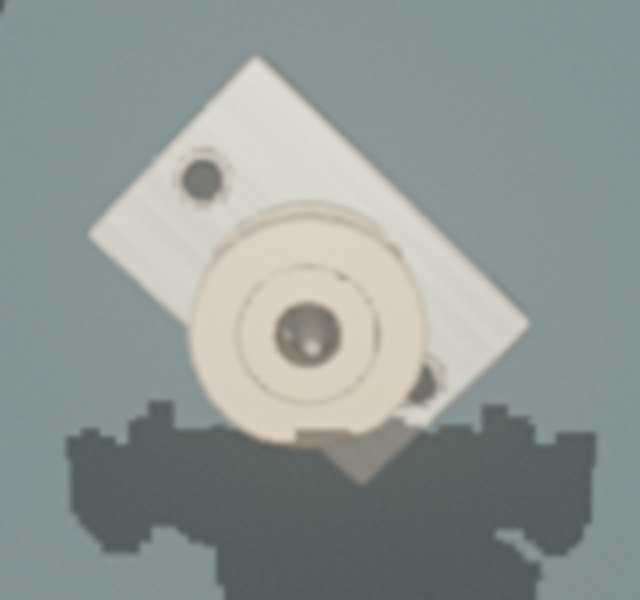

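View pics/s7.png

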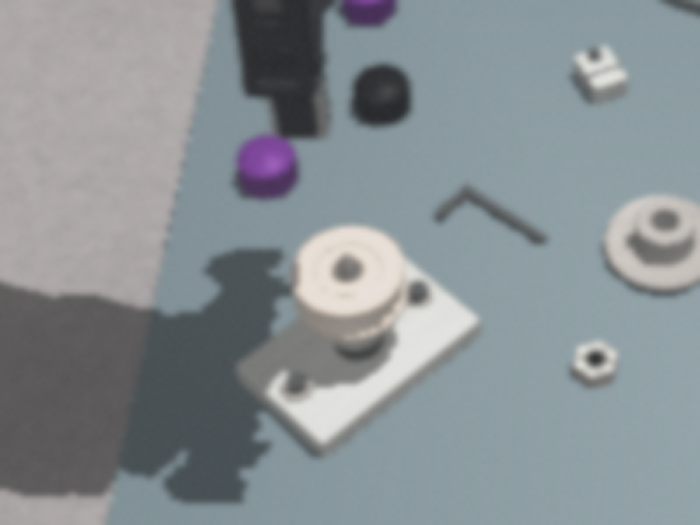

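```bash
python3 - <<'E'
from h import *
p=np.array([.4514,-.0884,.1987]);_,Rm=tool()
print(wray(200+307/4,120+334/4,.071,p,Rm),'post',wray(200+311/4,120+343/4,.082,p,Rm))
E
python3 -m creep '[0,0,-0.2,0,0,0, 0,-0.005,-0.4,0,0,0, 0,-0.009,-0.6,0,0,0, 0,-0.009,-0.664,0,0,0, 0,-0.009,-0.664,0,0,0, 0,-0.009,-0.664,0,0,0]' 0.3; python3 - <<'E'
from h import *
p,Rm=tool(); im,d=snapshot('wrist'); print(p.round(4)); save('w8',im)
u,v=wproj([.449,.0776,.025],p,Rm); print(u,v)
for th in(60,80,95):
    for c,a in ell(im,u,v,28,th,inv=True,ch='max'): print(th,c.round(1),a,wray(*c,.014,p,Rm).round(4),wray(*c,.02,p,Rm).round(4))
cv2.imwrite('pics/w8a.png',cv2.resize(im[140:260,206:346,::-1],None,fx=4,fy=4,interpolation=cv2.INTER_CUBIC))
E
```

```text
[ 0.45047136 -0.08838684  0.071     ] post [ 0.45147014 -0.08921224  0.082     ]
time_s: 15.15
ee_pos: [0.4497, 0.0743, 0.1993]
eef_rot: [1.208, 1.212, -1.208]
contact_force: [-0.5, 0.5, -0.3]
gripper_width: 0.697
[0.4497 0.0743 0.1993]
273.44212661334507 191.5970300505104
80 [272.9 190.5] [27.8 29.6] [0.4477 0.0783 0.014 ] [0.449  0.0782 0.02  ]
80 [272.2 183.9] [ 8.7 10. ] [0.4546 0.079  0.014 ] [0.4558 0.0789 0.02  ]
95 [272.9 190.4] [28.4 30.4] [0.4477 0.0782 0.014 ] [0.4491 0.0782 0.02  ]
```

View pics/w8a.png

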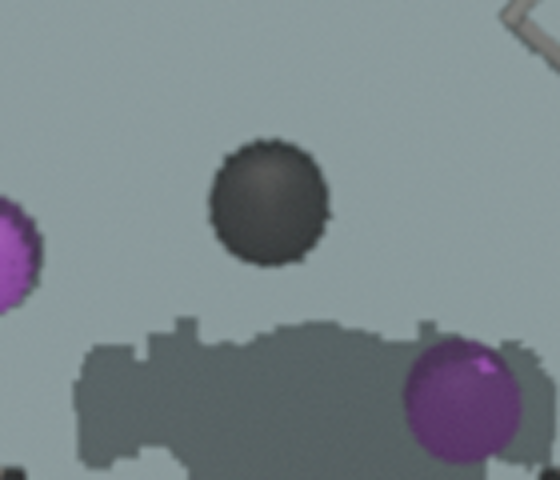

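```bash
python3 -m creep '[0.2,-0.007,-0.016,0,0,0, 0.4,-0.007,-0.016,0,0,0, 0.6,-0.007,-0.016,0,0,0, 0.72,-0.007,-0.016,0,0,0, 0.78,-0.007,-0.016,0,0,0, 0.785,-0.007,-0.016,0,0,0, 0.785,-0.007,-0.016,0,0,0]' && python3 -m creep '[0,0,0,0,0,0, 0,0,0,0,0,0, 0,0,0,0,0,0, 0,0,0,0,0,0, 0,0,0,0,0,0]' 1; python3 - <<'E'
from h import *
im,d=snapshot('wrist'); p,_=tool(); print(p); save('w9',im)
cv2.imwrite('pics/w9a.png',cv2.resize(im[190:340,196:356,::-1],None,fx=4,fy=4,interpolation=cv2.INTER_CUBIC))
E
```

```text
time_s: 16.08
ee_pos: [0.4486, 0.0765, 0.004]
eef_rot: [1.208, 1.214, -1.203]
contact_force: [0.1, -0.0, -0.3]
gripper_width: 0.696
time_s: 16.7
ee_pos: [0.4488, 0.0771, 0.0046]
eef_rot: [1.207, 1.213, -1.201]
contact_force: [-1.9, -0.9, 8.0]
gripper_width: 0.332
[0.44877925 0.07708425 0.00461891]
```

View pics/w9a.png

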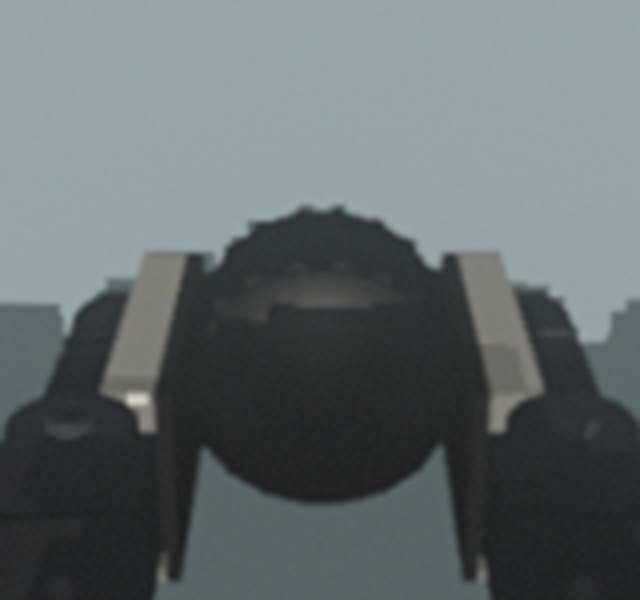

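```bash
python3 - <<'E'
from h import *
p,Rm=tool()
for v in(208,213,218): print(wray(196+323/4,190+v/4,.003,p,Rm)-[.016,0,0]-p)
print(wray(196+323/4,190+390/4,.022,p,Rm)-p)
# widest silhouette: left/right bounds ~ (190..447) at v~? bottom of silhouette
print(wray(196+323/4,190+502/4,.019,p,Rm)-p+[.016,0,0], 'dome tail')
# target
E
```

```text
[-0.00243425  0.00013594 -0.00161891]
[-0.00307919  0.0001317  -0.00161891]
[-0.0037261   0.00012744 -0.00161891]
[-6.78975658e-04  2.79387300e-06  1.73810902e-02]
[-0.00183009 -0.00010757  0.01438109] dome tail
```

```bash
python3 -m creep '[-0.1,0,0,0,0,0, -0.3,0,0.05,0,0,0, -0.4,0.01,0.2,0,0,0, -0.4,0.02,0.4,0,0,0, -0.4,0.02,0.58,0,0,0, -0.4,0.02,0.666,0,0,0, -0.4,0.02,0.666,0,0,0, -0.4,0.02,0.666,0,0,0]'; python3 - <<'E'
from h import *
p,Rm=tool(); im,d=snapshot('wrist'); print(p.round(4)); save('w10',im)
cv2.imwrite('pics/w10a.png',cv2.resize(im[190:340,196:356,::-1],None,fx=4,fy=4,interpolation=cv2.INTER_CUBIC))
im,d=snapshot('side');cv2.imwrite('pics/s10.png',cv2.resize(im[180:330,100:300,::-1],None,fx=3.5,fy=3.5,interpolation=cv2.INTER_CUBIC))
E
```

```text
time_s: 17.75
ee_pos: [0.4539, -0.089, 0.1031]
eef_rot: [1.207, 1.215, -1.202]
contact_force: [-0.6, 0.3, 0.1]
gripper_width: 0.329
[ 0.4539 -0.089   0.1031]
```

View pics/w10a.png

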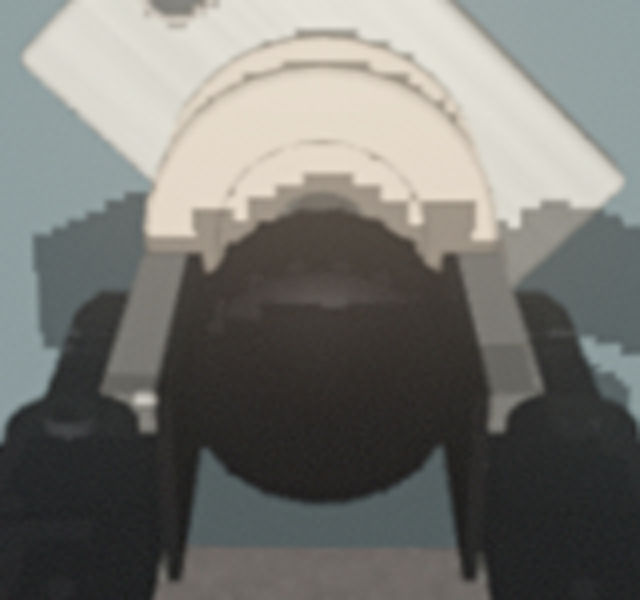

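View pics/s10.png

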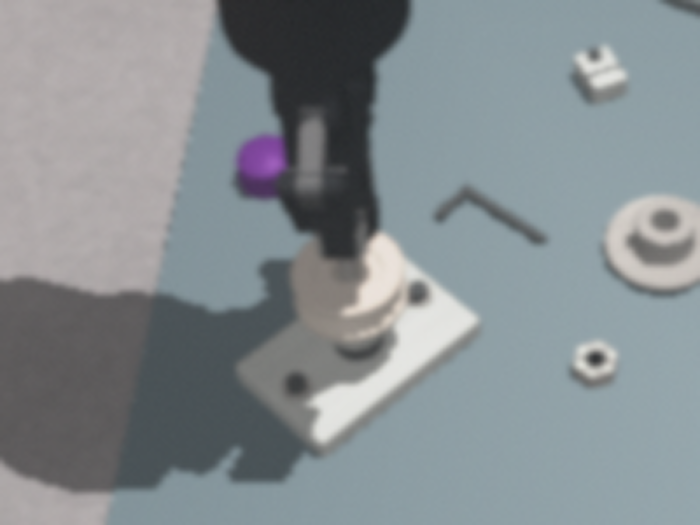

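```bash
python3 - <<'E'
from h import *
p,Rm=tool()
a=wray(196+322/4,190+66/4,.071,p,Rm); print('roller',a-[.026,0,0],'ring', wray(196+324/4,190+141/4,.071,p,Rm)-[.0155,0,0])
print('cap', [ (wray(196+322/4,190+v/4,p[2]-.0016,p,Rm)-[.016,0,0]).round(4) for v in(205,208,211)], p)
E
```

```text
roller [ 0.45082398 -0.08822065  0.071     ] ring [ 0.45027222 -0.08858748  0.071     ]
cap [array([ 0.4519, -0.0884,  0.1014]), array([ 0.4515, -0.0884,  0.1014]), array([ 0.4511, -0.0884,  0.1014])] [ 0.45394857 -0.08867083  0.10297555]
```

```bash
python3 -m creep '[0.02,0,0.002,0,0,0, 0.05,0,0.002,0,0,0, 0.075,0,0.002,0,0,0, 0.09,0,0.002,0,0,0, 0.09,0,0.002,0,0,0]'; python3 -m creep '[0.013,0,0,0,0,0, 0.026,0,0,0,0,0, 0.026,0,0,0,0,0]'
```

```text
time_s: 18.48
ee_pos: [0.4538, -0.09, 0.08]
eef_rot: [1.207, 1.216, -1.203]
contact_force: [0.3, -0.1, -0.5]
gripper_width: 0.331
time_s: 18.85
ee_pos: [0.4539, -0.09, 0.0737]
eef_rot: [1.207, 1.215, -1.203]
contact_force: [-0.3, 0.8, -1.1]
gripper_width: 0.33
```

```bash
python3 -m creep '[0.004,0,0,0,0,0, 0.004,0,0,0,0,0]'
```

```text
time_s: 19.1
ee_pos: [0.4541, -0.0901, 0.0729]
eef_rot: [1.207, 1.215, -1.203]
contact_force: [0.5, -0.3, -0.6]
gripper_width: 0.334
```

```bash
python3 -m creep '[0.004,0,0,0,0,0, 0.004,0,0,0,0,0]'
```

```text
time_s: 19.35
ee_pos: [0.4545, -0.0901, 0.0726]
eef_rot: [1.207, 1.214, -1.202]
contact_force: [-1.8, -0.2, 5.8]
gripper_width: 0.332
```

Contact at the expected height. Release and lift, then look.

```bash
python3 -m creep '[0,0,0,0,0,0, 0,0,0,0,0,0, 0,0,0,0,0,0, 0,0,0,0,0,0]' 0.3;  python3 -m creep '[-0.1,0,0,0,0,0, -0.3,0,0,0,0,0, -0.51,0,0,0,0,0, -0.51,0,0,0,0,0, -0.51,0,0,0,0,0]'; python3 - <<'E'
from h import *
p,Rm=tool(); im,d=snapshot('wrist'); print(p.round(4)); save('w11',im)
cv2.imwrite('pics/w11a.png',cv2.resize(im[120:270,200:360,::-1],None,fx=4,fy=4,interpolation=cv2.INTER_CUBIC))
go([.5997,-.0197,.2])
im,d=snapshot('side');cv2.imwrite('pics/s11.png',cv2.resize(im[180:330,100:300,::-1],None,fx=3.5,fy=3.5,interpolation=cv2.INTER_CUBIC))
E
```

```text
time_s: 19.85
ee_pos: [0.4541, -0.09, 0.0719]
eef_rot: [1.207, 1.215, -1.203]
contact_force: [0.5, -0.2, 1.1]
gripper_width: 0.7
time_s: 20.48
ee_pos: [0.4538, -0.0904, 0.199]
eef_rot: [1.207, 1.215, -1.203]
contact_force: [-0.3, -0.2, -0.3]
gripper_width: 0.699
[ 0.4538 -0.0904  0.199 ]
shift units [-0.0069  0.5876 -0.2781] from [ 0.4533 -0.0902  0.1983]
```

View pics/w11a.png

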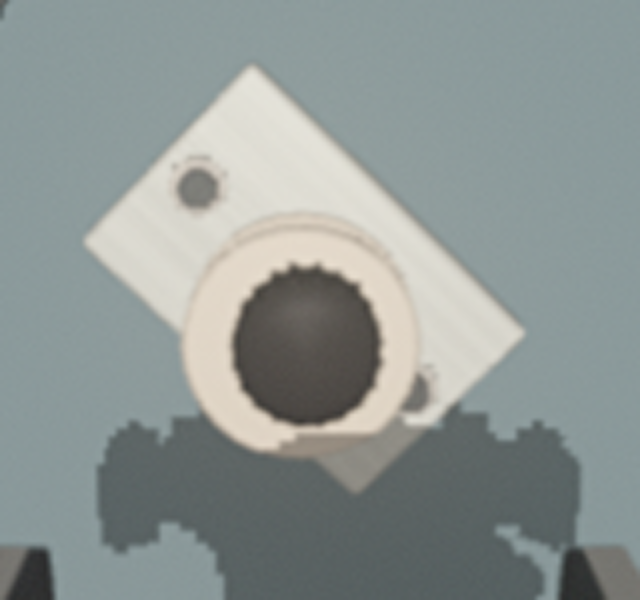

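View pics/s11.png

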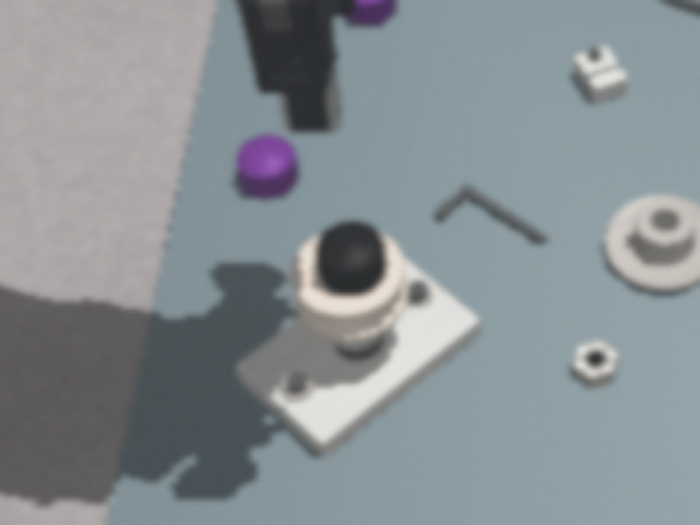

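```bash
python3 -m creep '[-0.007,0.2,-0.1,0,0,0, -0.007,0.4,-0.2,0,0,0, -0.007,0.55,-0.26,0,0,0, -0.007,0.588,-0.278,0,0,0, -0.007,0.588,-0.278,0,0,0, -0.007,0.588,-0.278,0,0,0]'; python3 - <<'E'
from h import *
p,Rm=tool(); im,d=snapshot('wrist'); print(p.round(4)); save('w12',im)
u,v=wproj([.5997,-.0197,.025],p,Rm); print(u,v)
for th in(120,150,180):
    for c,a in ell(im,u,v,38,th): print(th,c.round(1),a,wray(*c,.025,p,Rm).round(4),wray(*c,.009,p,Rm).round(4))
cv2.imwrite('pics/w12a.png',cv2.resize(im[140:260,216:346,::-1],None,fx=5,fy=5,interpolation=cv2.INTER_CUBIC))
E
```

```text
time_s: 21.32
ee_pos: [0.5992, -0.0205, 0.2008]
eef_rot: [1.207, 1.216, -1.205]
contact_force: [0.6, -0.1, -0.9]
gripper_width: 0.699
[ 0.5992 -0.0205  0.2008]
276.4257916617035 189.86708894046
120 [274.9 186.7] [83.9 89.6] [ 0.6029 -0.0181  0.025 ] [ 0.5995 -0.018   0.009 ]
120 [276.5 193.6] [ 7.1 12.6] [ 0.5959 -0.0198  0.025 ] [ 0.5921 -0.0198  0.009 ]
150 [276.6 187.2] [56.2 57.5] [ 0.6024 -0.0199  0.025 ] [ 0.599  -0.0199  0.009 ]
150 [276.5 191.1] [14.2 15.3] [ 0.5984 -0.0198  0.025 ] [ 0.5948 -0.0197  0.009 ]
150 [276.5 186.3] [25.  27.9] [ 0.6034 -0.0198  0.025 ] [ 0.6    -0.0197  0.009 ]
180 [277.  188.4] [51.5 53.6] [ 0.6012 -0.0203  0.025 ] [ 0.5977 -0.0203  0.009 ]
180 [274.5 203.7] [ 3.7 15.4] [ 0.5853 -0.0178  0.025 ] [ 0.5811 -0.0177  0.009 ]
180 [276.5 190.9] [16.2 17.3] [ 0.5986 -0.0198  0.025 ] [ 0.595  -0.0198  0.009 ]
180 [276.6 188.8] [30.3 31.9] [ 0.6008 -0.0199  0.025 ] [ 0.5973 -0.0198  0.009 ]
```

View pics/w12a.png

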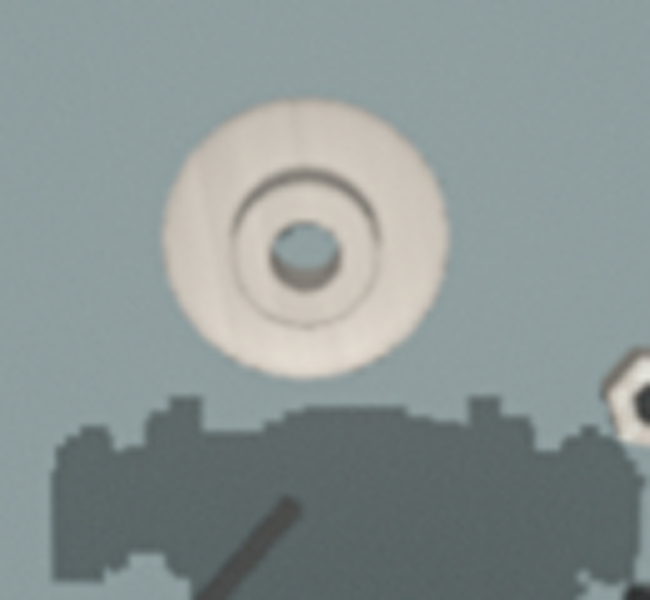

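View pics/w12.png

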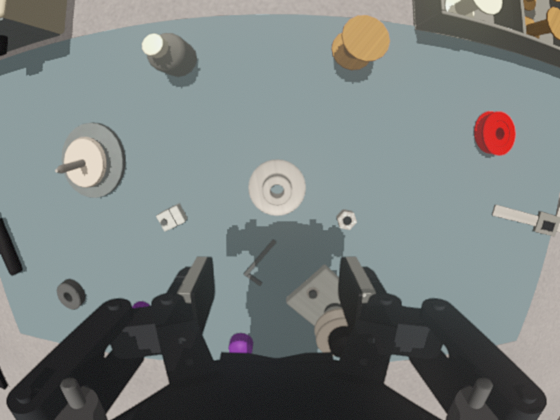

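```bash
python3 -m creep '[0.2,0,-0.003,0,0,0, 0.4,0,-0.003,0,0,0, 0.6,0,-0.003,0,0,0, 0.72,0,-0.003,0,0,0, 0.772,0,-0.003,0,0,0, 0.772,0,-0.003,0,0,0, 0.772,0,-0.003,0,0,0]' && python3 -m creep '[0,0,0,0,0,0, 0,0,0,0,0,0, 0,0,0,0,0,0, 0,0,0,0,0,0, 0,0,0,0,0,0]' 1; python3 - <<'E'
from h import *
im,d=snapshot('wrist'); p,_=tool(); print(p); save('w13',im)
cv2.imwrite('pics/w13a.png',cv2.resize(im[190:340,196:356,::-1],None,fx=4,fy=4,interpolation=cv2.INTER_CUBIC))
E
```

```text
time_s: 22.25
ee_pos: [0.6019, -0.019, 0.0101]
eef_rot: [1.208, 1.213, -1.201]
contact_force: [-0.6, 0.1, 0.4]
gripper_width: 0.697
time_s: 22.88
ee_pos: [0.6016, -0.0188, 0.01]
eef_rot: [1.207, 1.213, -1.201]
contact_force: [-1.9, -0.6, 6.8]
gripper_width: 0.319
[ 0.60163772 -0.01878954  0.00999273]
```

View pics/w13a.png

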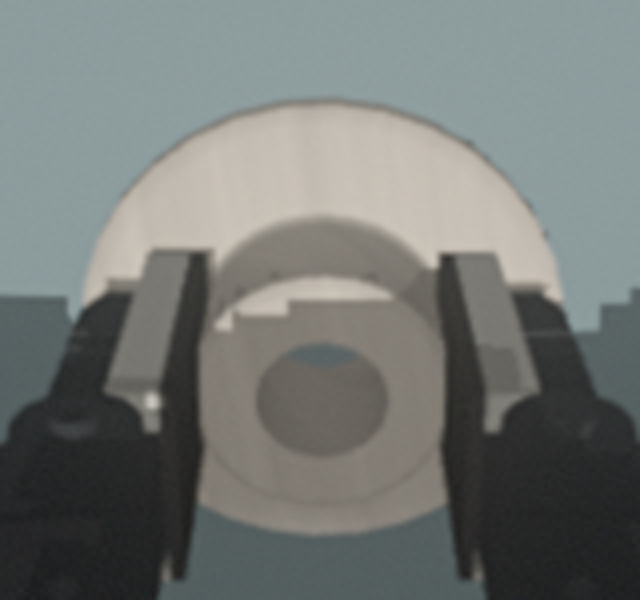

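```bash
python3 -m creep '[-0.1,0,0,0,0,0, -0.3,0,0,0,0,0, -0.5,0.02,-0.1,0,0,0, -0.7,0.05,-0.3,0,0,0, -0.76,0.06,-0.45,0,0,0, -0.76,0.06,-0.515,0,0,0, -0.76,0.06,-0.515,0,0,0, -0.76,0.06,-0.515,0,0,0]'; python3 - <<'E'
from h import *
p,Rm=tool(); im,d=snapshot('wrist'); print(p.round(4)); save('w14',im)
u,v=map(int,wproj([.616,.193,.05],p,Rm)); print(u,v)
cv2.imwrite('pics/w14a.png',cv2.resize(im[v-60:v+60,u-70:u+70,::-1],None,fx=5,fy=5,interpolation=cv2.INTER_CUBIC)); print(u-70,v-60)
E
```

```text
time_s: 23.92
ee_pos: [0.6144, 0.0949, 0.1976]
eef_rot: [1.197, 1.235, -1.184]
contact_force: [-0.2, -0.3, -1.1]
gripper_width: 0.321
[0.6144 0.0949 0.1976]
175 192
105 132
```

View pics/w14a.png

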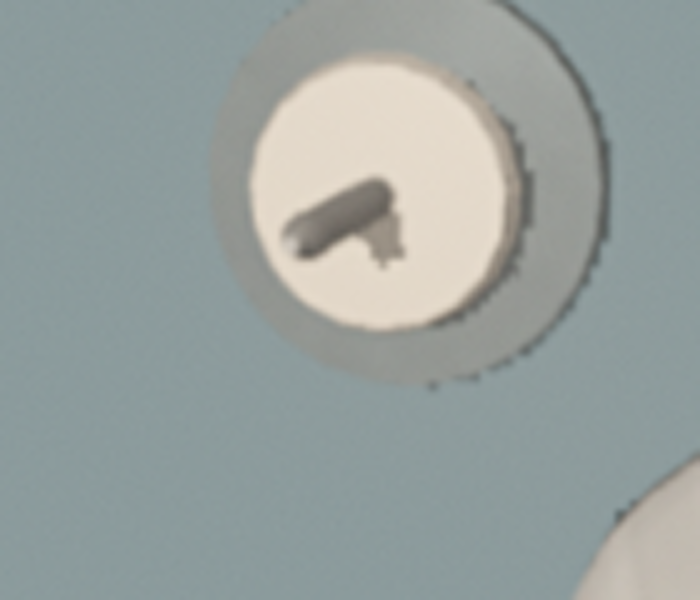

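View pics/w14.png

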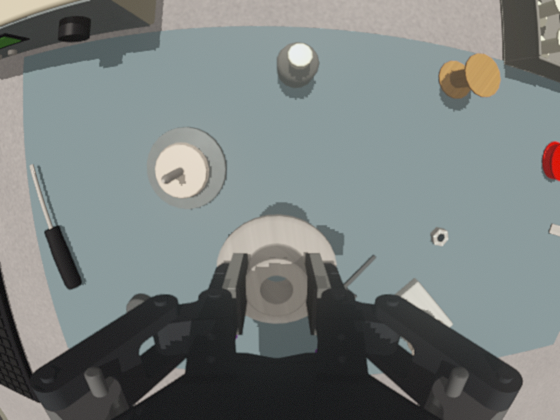

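```bash
python3 -m creep '[0,0,0,0,0,0, 0,0,0,0,0,0]'; python3 - <<'E'
from h import *
p,Rm=tool(); print(p.round(4),Rm.round(4),np.round(read_state()['joint_pos'],3)); im,d=snapshot('wrist');save('w15',im)
for th in(190,200):
    for c,a in ell(im,182,172,45,th): print(th,c.round(1),a,wray(*c,.029,p,Rm).round(4))
cv2.imwrite('pics/w15a.png',cv2.resize(im[120:240,100:240,::-1],None,fx=5,fy=5,interpolation=cv2.INTER_CUBIC))
E
```

```text
time_s: 24.22
ee_pos: [0.6151, 0.0953, 0.1986]
eef_rot: [1.198, 1.234, -1.182]
contact_force: [-0.8, 0.3, -0.2]
gripper_width: 0.32
[0.6151 0.0953 0.1986] [[-1.200e-03  9.996e-01  2.910e-02]
 [ 1.440e-02  2.910e-02 -9.995e-01]
 [-9.999e-01 -7.000e-04 -1.440e-02]] [ 0.028  0.482 -0.041  1.049  0.014  3.141]
190 [181.  171.4] [48.  51.2] [0.6338 0.1944 0.029 ]
190 [175.6 177.6] [19.1 27.8] [0.6274 0.2005 0.029 ]
200 [181.5 169.8] [42.9 48.8] [0.6355 0.1938 0.029 ]
```

View pics/w15a.png

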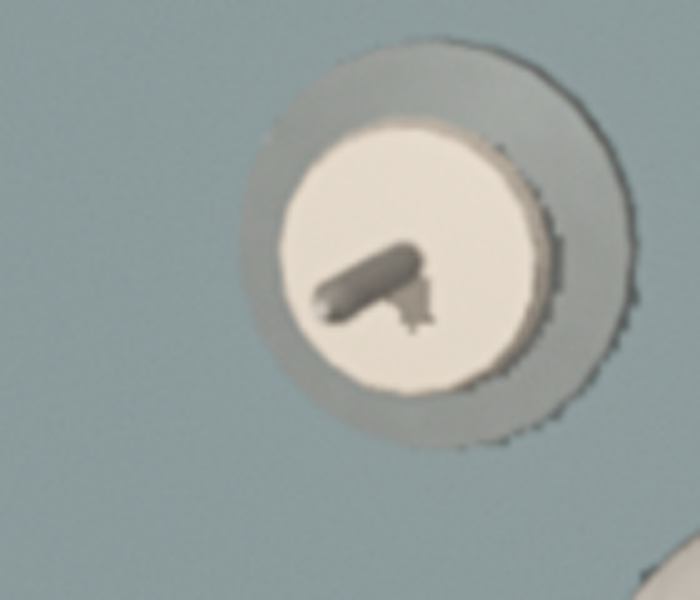

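```bash
python3 -m creep '[0,0,0,-0.3,0,0, 0,0,0,-0.6,0,0, 0,0,0,-0.9,0,0, 0,0,0,-1,0,0, 0,0,0,-1,0,0]'; python3 -m creep '[0,0,0,-0.3,0,0, 0,0,0,-0.6,0,0, 0,0,0,-0.6,0,0, 0,0,0,-0.6,0,0]'; python3 - <<'E'
from h import *
p,Rm=tool(); print(p.round(4),Rm.round(4),np.round(read_state()['joint_pos'],3)); im,d=snapshot('wrist');save('w16',im)
E
```

```text
time_s: 24.9
ee_pos: [0.6153, 0.0958, 0.1989]
eef_rot: [0.822, 1.422, -0.802]
contact_force: [-0.3, -0.1, 0.8]
gripper_width: 0.32
time_s: 25.4
ee_pos: [0.6152, 0.0959, 0.1989]
eef_rot: [0.592, 1.497, -0.571]
contact_force: [0.0, 0.4, -0.4]
gripper_width: 0.322
[0.6152 0.0959 0.1989] [[-5.000e-04  6.766e-01  7.363e-01]
 [ 1.450e-02  7.362e-01 -6.766e-01]
 [-9.999e-01  1.030e-02 -1.020e-02]] [ 0.029  0.481 -0.041  1.049  0.014  2.343]
```

View pics/w16.png

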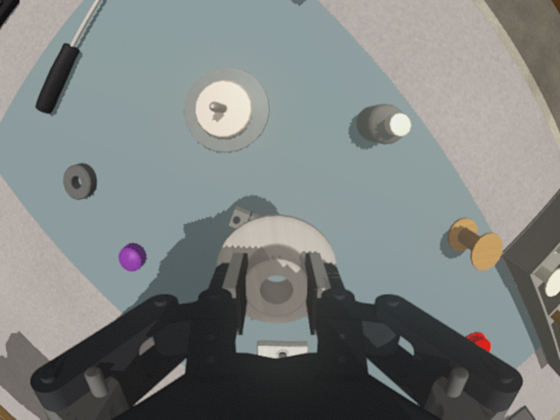

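```bash
python3 -m creep '[0,0,0,0,-0.02,-0.022, 0,0,0,0,-0.02,-0.022, 0,0,0,0,-0.02,-0.022]'; python3 - <<'E'
from h import *
p,Rm=tool(); print(p.round(4),Rm.round(4)); im,d=snapshot('wrist');save('w17',im)
for th in(170,190,200):
    for c,a in ell(im,225,108,45,th): print(th,c.round(1),a,wray(*c,.029,p,Rm).round(4))
cv2.imwrite('pics/w17a.png',cv2.resize(im[50:170,155:295,::-1],None,fx=5,fy=5,interpolation=cv2.INTER_CUBIC))
cv2.imwrite('pics/w17b.png',cv2.resize(im[190:340,196:356,::-1],None,fx=4,fy=4,interpolation=cv2.INTER_CUBIC))
E
```

```text
time_s: 25.82
ee_pos: [0.6152, 0.0961, 0.1989]
eef_rot: [0.579, 1.492, -0.58]
contact_force: [-0.2, -1.5, -0.7]
gripper_width: 0.324
[0.6152 0.0961 0.1989] [[-6.000e-04  6.748e-01  7.380e-01]
 [-4.000e-04  7.380e-01 -6.748e-01]
 [-1.000e+00 -7.000e-04 -2.000e-04]]
170 [221.3 106. ] [54.1 55.7] [0.6339 0.1946 0.029 ]
170 [215.8 108.2] [18.  20.2] [0.6286 0.1968 0.029 ]
190 [221.3 106.1] [53.1 54.6] [0.6338 0.1945 0.029 ]
190 [215.7 108.3] [18.7 21.1] [0.6285 0.1968 0.029 ]
200 [221.3 106.1] [52.4 53.8] [0.6338 0.1945 0.029 ]
200 [215.7 108.3] [19.2 22.3] [0.6284 0.1968 0.029 ]
```

View pics/w17a.png

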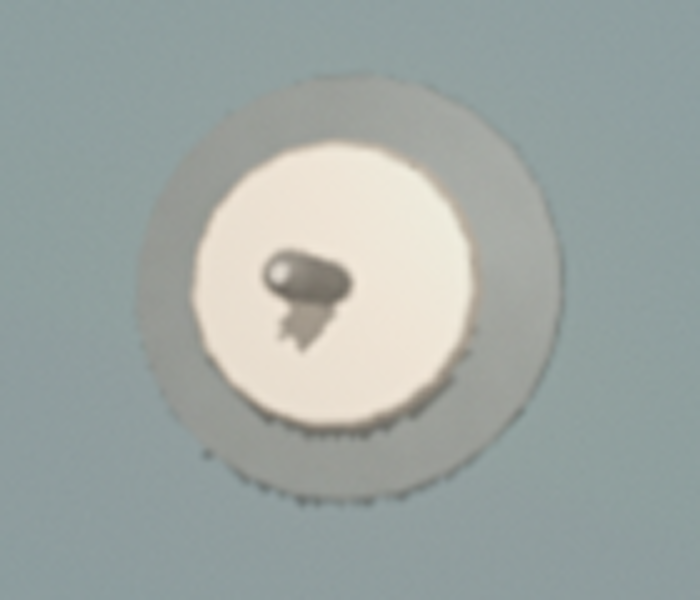

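View pics/w17b.png

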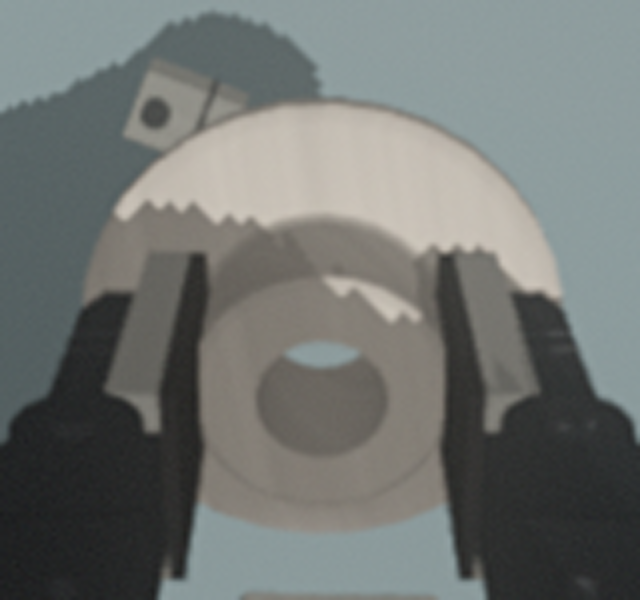

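```bash
python3 - <<'E'
from h import *
p,Rm=tool()
print('tip',wray(211.6,104.8,.078,p,Rm)); print('tip w15', wray(100+329/5,120+304/5,.078,np.array([.6151,.0953,.1986]),R.from_rotvec([1.198,1.234,-1.182]).as_matrix()))
q=wray(196+322/4,190+400/4,p[2]+.015,p,Rm); print('part',q-p,Rm.T@(q-p))
T=np.array([.634,.1945,.2]); d=Rm.T@(T-q)/.25; print(d)
for c,(u,v) in {'side':(305,144)}.items(): print(ray(c,u,v,.078))
E
python3 -c "
import cv2
p=cv2.imread('pics/side0.png'); cv2.imwrite('pics/s0t.png',cv2.resize(p[130:190,270:340],None,fx=8,fy=8,interpolation=cv2.INTER_CUBIC))
p=cv2.imread('pics/top0.png'); cv2.imwrite('pics/t0t.png',cv2.resize(p[160:210,185:240],None,fx=8,fy=8,interpolation=cv2.INTER_CUBIC))"
```

```text
tip [0.63343446 0.19371563 0.078     ]
tip w15 [0.63402145 0.19301546 0.078     ]
part [-0.00215798 -0.00213197  0.015     ] [-0.01499794 -0.00303962 -0.00015668]
[ 0.05545119  0.35347107 -0.20977119]
[0.63144825 0.18526268 0.078     ]
```

View pics/s0t.png

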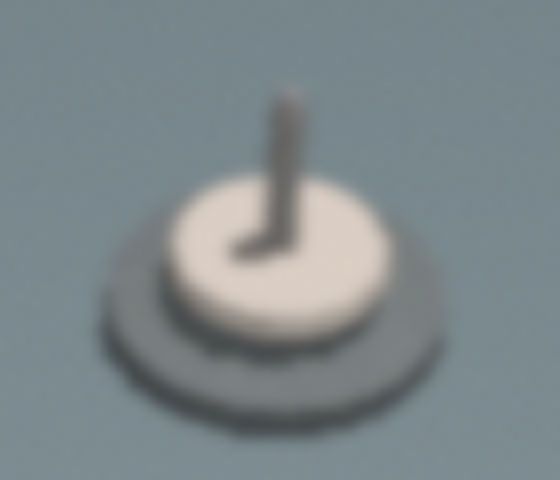

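View pics/t0t.png

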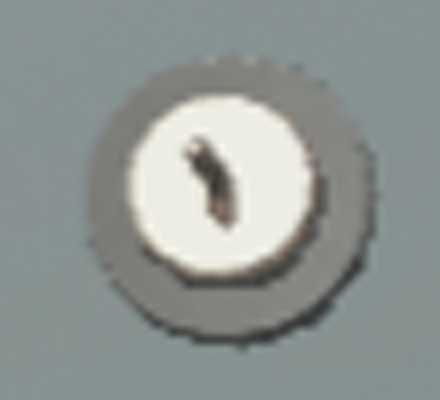

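```bash
python3 -m creep '[0,0.18,-0.1,0,0,0, 0.05,0.3,-0.18,0,0,0, 0.2,0.351,-0.21,0,0,0, 0.35,0.351,-0.21,0,0,0, 0.385,0.351,-0.21,0,0,0, 0.385,0.351,-0.21,0,0,0, 0.385,0.351,-0.21,0,0,0]'; python3 - <<'E'
from h import *
p,Rm=tool(); print(p.round(4),Rm.round(4)); im,d=snapshot('wrist');save('w18',im)
cv2.imwrite('pics/w18b.png',cv2.resize(im[170:340,186:366,::-1],None,fx=3.5,fy=3.5,interpolation=cv2.INTER_CUBIC))
im,d=snapshot('side');cv2.imwrite('pics/s18.png',cv2.resize(im[80:210,230:390,::-1],None,fx=4,fy=4,interpolation=cv2.INTER_CUBIC))
E
```

```text
time_s: 26.75
ee_pos: [0.6371, 0.196, 0.1046]
eef_rot: [0.58, 1.49, -0.579]
contact_force: [-0.4, 0.2, 0.3]
gripper_width: 0.324
[0.6371 0.196  0.1046] [[ 2.500e-03  6.752e-01  7.376e-01]
 [ 2.000e-04  7.377e-01 -6.752e-01]
 [-1.000e+00  1.800e-03  1.700e-03]]
```

View pics/w18b.png

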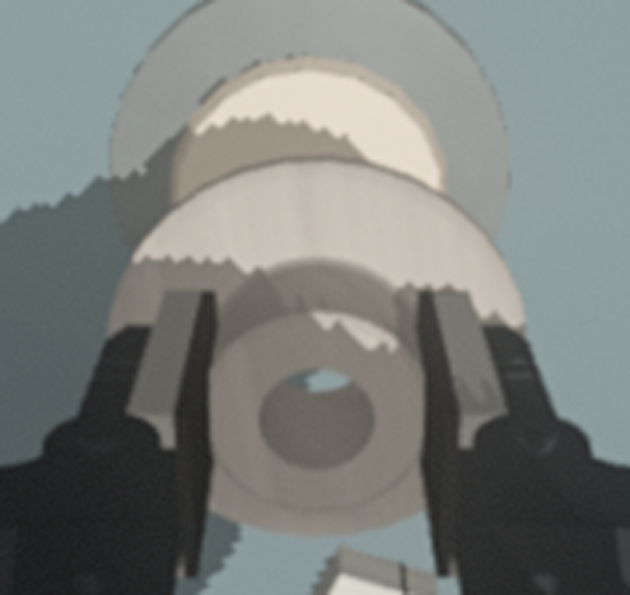

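View pics/s18.png

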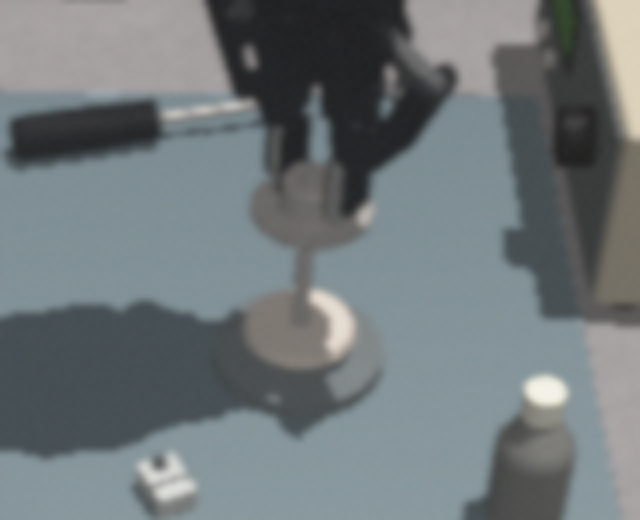

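```bash
python3 - <<'E'
from h import *
p,Rm=tool()
f=lambda u,v,z: Rm.T@(wray(186+u/3.5,170+v/3.5,z,p,Rm)-p)
print('part',f(317,418,p[2]+.015))
for v in(66,70): print('ceram', f(309,v,.029)-[0,.029,0])
print('edges',f(173,165,.029),f(443,165,.029))
# foot edge circle fit via points picked at foot top
print('part rim', f(317,158,p[2]-.002)-[0,.030,0])
E
```

```text
part [-0.01500512 -0.00273376 -0.00012289]
ceram [ 0.07554868 -0.00513706 -0.00156653]
ceram [ 0.07554724 -0.00594256 -0.00156822]
edges [ 0.07546778  0.00352668 -0.02913045] [0.075556   0.00346069 0.02547173]
part rim [ 2.04832056e-03 -2.85285687e-03 -9.22712270e-05]
```

```bash
python3 -m creep '[0,-0.0075,-0.005,0,0,0, 0,-0.0075,-0.005,0,0,0, 0.04,-0.0075,-0.005,0,0,0, 0.04,-0.0075,-0.005,0,0,0]'; python3 - <<'E'
from h import *
p,Rm=tool(); print(p.round(4)); im,d=snapshot('wrist');save('w19',im)
cv2.imwrite('pics/w19b.png',cv2.resize(im[170:340,186:366,::-1],None,fx=3.5,fy=3.5,interpolation=cv2.INTER_CUBIC))
im,d=snapshot('side');cv2.imwrite('pics/s19.png',cv2.resize(im[80:210,230:390,::-1],None,fx=4,fy=4,interpolation=cv2.INTER_CUBIC))
E
```

```text
time_s: 27.35
ee_pos: [0.6324, 0.1954, 0.0912]
eef_rot: [0.578, 1.495, -0.581]
contact_force: [0.6, 0.6, -1.2]
gripper_width: 0.32
[0.6324 0.1954 0.0912]
```

View pics/w19b.png

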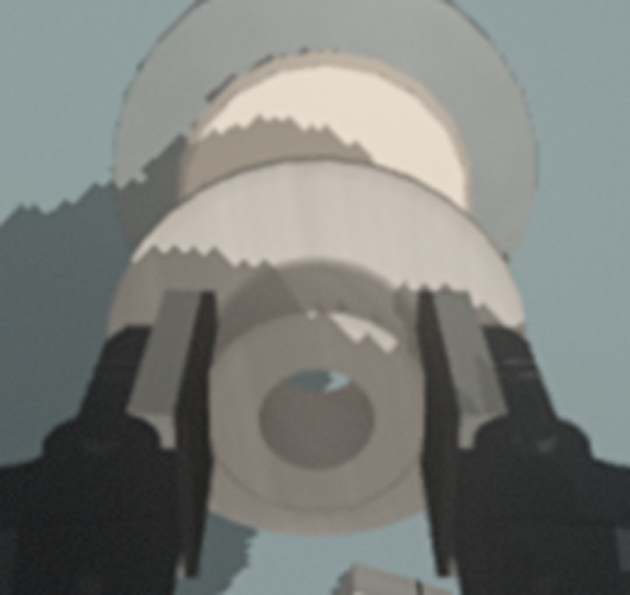

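View pics/s19.png

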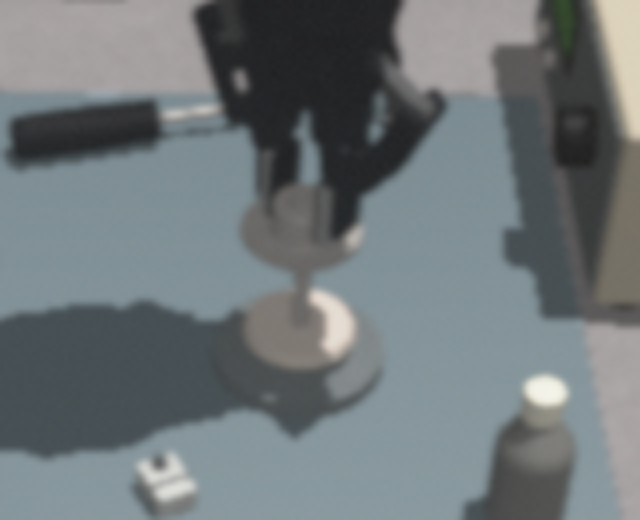

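```bash
python3 - <<'E'
from h import *
p,Rm=tool(); print(p)
f=lambda u,v,z: Rm.T@(wray(186+u/3.5,170+v/3.5,z,p,Rm)-p)
print('part',f(317,418,p[2]+.015))
for v in(63,66): print('ceram', f(325,v,.029)-[0,.029,0])
print('edges',f(182,190,.029),f(468,190,.029), f(114,165,.016),f(537,165,.016))
E
```

```text
[0.63308011 0.19553327 0.09204307]
part [-0.0149958  -0.00274092 -0.0001249 ]
ceram [ 0.06300122 -0.00186913  0.00147046]
ceram [ 0.06300207 -0.0024383   0.00147113]
edges [ 0.06306041  0.00232814 -0.02594205] [0.06301653 0.00228701 0.02901002] [ 0.07607128  0.00332667 -0.0413975 ] [0.07600232 0.00327115 0.04495107]
```

```bash
python3 -m creep '[0,0.002,0.0065,0,0,0, 0,0.002,0.0065,0,0,0, 0,0.002,0.0065,0,0,0]'; python3 - <<'E'
from h import *
p,Rm=tool(); print(p.round(4)); im,d=snapshot('wrist');save('w20',im)
cv2.imwrite('pics/w20b.png',cv2.resize(im[170:340,186:366,::-1],None,fx=3.5,fy=3.5,interpolation=cv2.INTER_CUBIC))
E
```

```text
time_s: 27.82
ee_pos: [0.6351, 0.1948, 0.0927]
eef_rot: [0.579, 1.492, -0.58]
contact_force: [-1.0, 0.0, -0.1]
gripper_width: 0.319
[0.6351 0.1948 0.0927]
```

View pics/w20b.png

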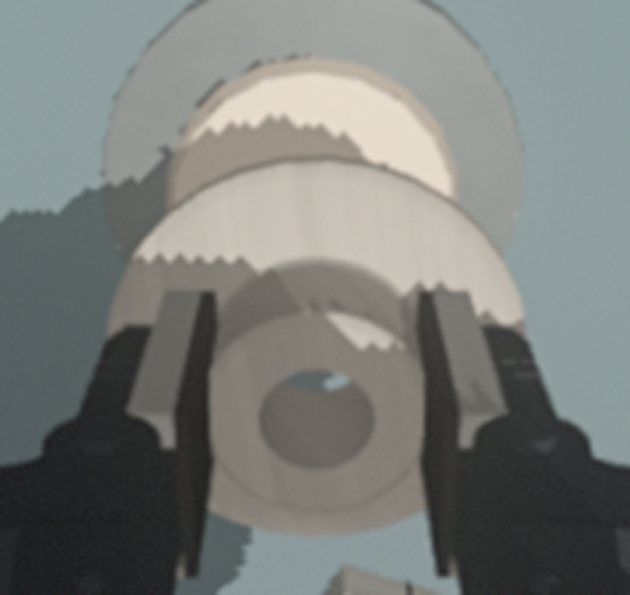

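```bash
python3 - <<'E'
from h import *
p,Rm=tool(); print(p)
f=lambda u,v,z: Rm.T@(wray(186+u/3.5,170+v/3.5,z,p,Rm)-p)
for v in(69,72): print('ceram', f(312,v,.029)-[0,.029,0])
print('edges',f(168,190,.029),f(455,190,.029), f(104,165,.016),f(522,165,.016))
E
```

```text
[0.63505272 0.1948574  0.09270283]
ceram [ 0.06368895 -0.0031556  -0.00094092]
ceram [ 0.06368927 -0.00372784 -0.00094177]
edges [ 0.06370552  0.00210707 -0.02874752] [0.06369818 0.00207137 0.02657308] [ 0.07670694  0.00312841 -0.04360805] [0.0766956  0.00306694 0.04194873]
```

```bash
python3 -m creep '[0.03,-0.002,-0.002,0,0,0, 0.06,-0.002,-0.002,0,0,0, 0.06,-0.002,-0.002,0,0,0]'; python3 -m creep '[0.04,0,0,0,0,0, 0.08,0,0,0,0,0, 0.12,0,0,0,0,0, 0.15,0,0,0,0,0, 0.158,0,0,0,0,0, 0.158,0,0,0,0,0]'
```

```text
time_s: 28.25
ee_pos: [0.6333, 0.1947, 0.0763]
eef_rot: [0.578, 1.494, -0.581]
contact_force: [0.2, -0.3, -0.9]
gripper_width: 0.32
time_s: 29.0
ee_pos: [0.6342, 0.1948, 0.0381]
eef_rot: [0.579, 1.493, -0.58]
contact_force: [0.6, -0.2, -0.5]
gripper_width: 0.322
```

```bash
python3 -m creep '[0.005,0,0,0,0,0, 0.005,0,0,0,0,0]'; python3 -m creep '[0.004,0,0,0,0,0, 0.004,0,0,0,0,0]'
```

```text
time_s: 29.25
ee_pos: [0.6344, 0.1948, 0.0371]
eef_rot: [0.579, 1.492, -0.58]
contact_force: [0.3, -0.0, -0.2]
gripper_width: 0.324
time_s: 29.5
ee_pos: [0.6344, 0.1948, 0.0361]
eef_rot: [0.579, 1.492, -0.58]
contact_force: [-0.5, -0.1, 0.4]
gripper_width: 0.317
```

```bash
python3 -m creep '[0.004,0,0,0,0,0, 0.004,0,0,0,0,0]'
```

```text
time_s: 29.75
ee_pos: [0.6345, 0.1948, 0.036]
eef_rot: [0.579, 1.492, -0.579]
contact_force: [-1.4, -0.4, 6.7]
gripper_width: 0.32
```

Seated. Release, lift and check.

```bash
python3 -m creep '[0,0,0,0,0,0, 0,0,0,0,0,0, 0,0,0,0,0,0, 0,0,0,0,0,0]' 0.3;  python3 -m creep '[-0.1,0,0,0,0,0, -0.3,0,0,0,0,0, -0.5,0,0,0,0,0, -0.65,0,0,0,0,0, -0.65,0,0,0,0,0, -0.65,0,0,0,0,0]'; python3 - <<'E'
from h import *
p,Rm=tool(); im,d=snapshot('wrist'); print(p.round(4)); save('w21',im)
cv2.imwrite('pics/w21a.png',cv2.resize(im[120:270,200:360,::-1],None,fx=4,fy=4,interpolation=cv2.INTER_CUBIC))
go([.4535,.2643,.2])
E
```

```text
time_s: 30.25
ee_pos: [0.6342, 0.1948, 0.0347]
eef_rot: [0.579, 1.493, -0.58]
contact_force: [-0.1, -0.0, -1.0]
gripper_width: 0.698
time_s: 31.0
ee_pos: [0.6339, 0.1948, 0.1966]
eef_rot: [0.578, 1.493, -0.58]
contact_force: [-0.0, 0.6, -0.7]
gripper_width: 0.698
[0.6339 0.1948 0.1966]
shift units [-0.0149 -0.2801 -0.7191] from [0.6334 0.1947 0.1958]
```

View pics/w21a.png

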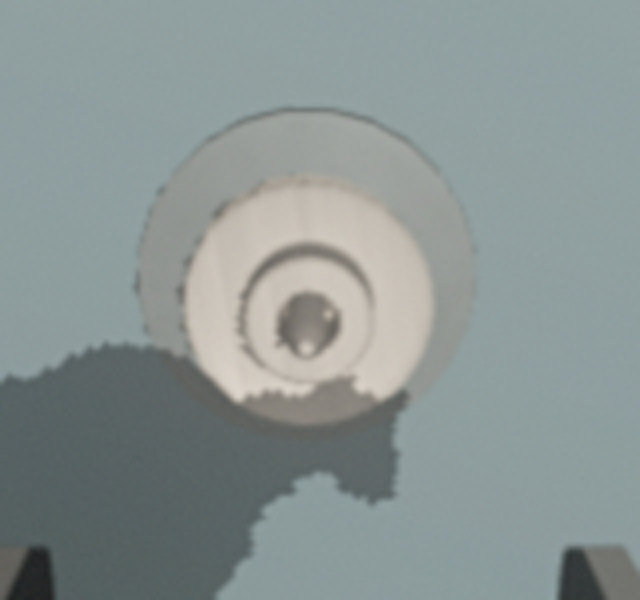

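```bash
python3 - <<'E'
from h import *
p,Rm=tool(); p=np.array([.6336,.1948,.1962]); f=lambda u,v,z: wray(200+u/4,120+v/4,z,p,Rm)
print('tip',f(307,345,.078),'hub',f(310,318,.051), f(310,320,.051))
E
python3 -m creep '[-0.015,-0.08,-0.2,0,0,0, -0.015,-0.16,-0.4,0,0,0, -0.015,-0.24,-0.6,0,0,0, -0.015,-0.28,-0.719,0,0,0, -0.015,-0.28,-0.719,0,0,0, -0.015,-0.28,-0.719,0,0,0, -0.015,-0.28,-0.719,0,0,0]' 0.1; python3 - <<'E'
from h import *
p,Rm=tool(); im,d=snapshot('wrist'); print(p.round(4),np.round(read_state()['joint_pos'],2)); save('w22',im)
u,v=wproj([.4535,.2643,.021],p,Rm); print(u,v)
for th in(90,105,115,125):
    for c,a in ell(im,u,v,34,th,inv=True,ch='max'): print(th,c.round(1),a,wray(*c,.021,p,Rm).round(4))
cv2.imwrite('pics/w22a.png',cv2.resize(im[130:250,206:346,::-1],None,fx=5,fy=5,interpolation=cv2.INTER_CUBIC))
E
```

```text
tip [0.63327677 0.1944545  0.078     ] hub [0.63309671 0.19323538 0.051     ] [0.63277834 0.19288696 0.051     ]
time_s: 31.92
ee_pos: [0.4553, 0.2641, 0.2006]
eef_rot: [0.579, 1.493, -0.581]
contact_force: [0.2, -1.0, -0.1]
gripper_width: 0.897
[0.4553 0.2641 0.2006] [ 0.39  0.31 -0.3   0.96 -0.    2.7 ]
275.058502631324 191.00171409784937
90 [273.5 189.4] [14.7 15. ] [0.4534 0.2666 0.021 ]
90 [273.  177.2] [14.6 25.8] [0.4616 0.2762 0.021 ]
105 [265.9 218.1] [14.6 72. ] [0.4269 0.2495 0.021 ]
105 [273.4 190.2] [14.8 15.5] [0.4528 0.2661 0.021 ]
105 [273.1 189.7] [38.6 39.9] [0.4529 0.2666 0.021 ]
115 [266.  217.9] [15.  73.7] [0.4272 0.2496 0.021 ]
115 [273.1 189.4] [39.7 41. ] [0.4532 0.2669 0.021 ]
115 [280.8 198.8] [5.1 9.3] [0.4524 0.2543 0.021 ]
115 [273. 189.] [11.8 13.9] [0.4533 0.2673 0.021 ]
115 [274.6 186. ] [27.2 32.9] [0.4567 0.2684 0.021 ]
125 [266.2 217.7] [15.4 74.1] [0.4275 0.2496 0.021 ]
125 [273.1 189.4] [40.6 41.3] [0.4532 0.2668 0.021 ]
125 [273.1 189. ] [11.6 13.5] [0.4534 0.2672 0.021 ]
```

View pics/w22a.png

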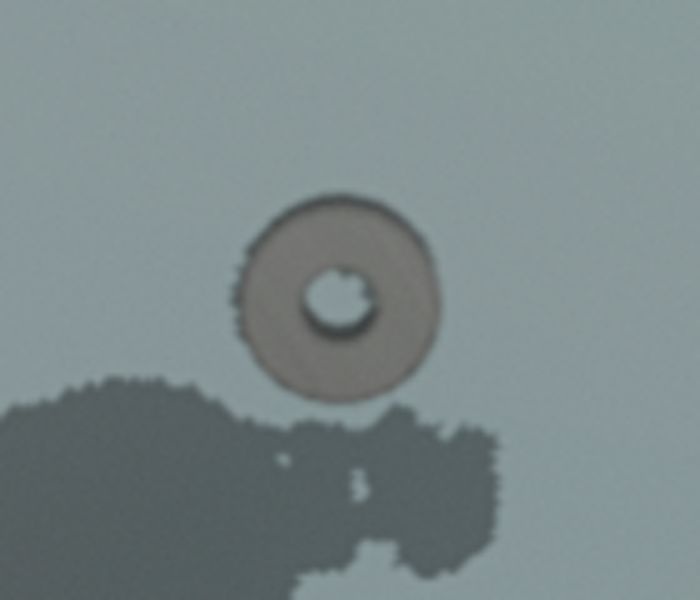

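```bash
python3 -m creep '[0.2,0,-0.012,0,0,0, 0.4,0,-0.012,0,0,0, 0.6,0,-0.012,0,0,0, 0.72,0,-0.012,0,0,0, 0.785,0,-0.012,0,0,0, 0.79,0,-0.012,0,0,0, 0.79,0,-0.012,0,0,0]' && python3 -m creep '[0,0,0,0,0,0, 0,0,0,0,0,0, 0,0,0,0,0,0, 0,0,0,0,0,0, 0,0,0,0,0,0, 0,0,0,0,0,0]' 1; python3 - <<'E'
from h import *
im,d=snapshot('wrist'); p,Rm=tool(); print(p); save('w23',im)
cv2.imwrite('pics/w23a.png',cv2.resize(im[190:340,196:356,::-1],None,fx=4,fy=4,interpolation=cv2.INTER_CUBIC))
q=wray(196+322/4,190+400/4,.021,p,Rm)
go([.633,.194,.2])
E
```

```text
time_s: 32.85
ee_pos: [0.4532, 0.2668, 0.0046]
eef_rot: [0.58, 1.491, -0.579]
contact_force: [-0.4, 0.3, 0.7]
gripper_width: 0.901
time_s: 33.6
ee_pos: [0.453, 0.2667, 0.0051]
eef_rot: [0.58, 1.491, -0.579]
contact_force: [0.0, -1.3, 7.3]
gripper_width: 0.462
[0.45296683 0.26668003 0.00511454]
shift units [-0.7785  0.2723  0.7284] from [0.453  0.2667 0.0051]
```

View pics/w23a.png

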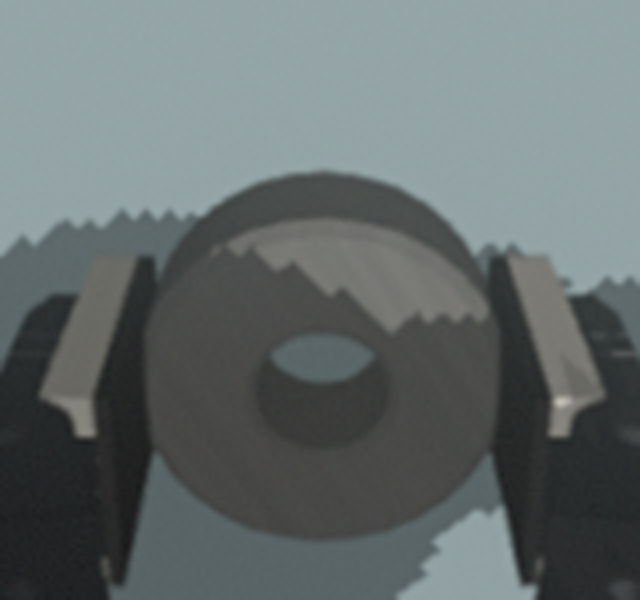

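```bash
python3 - <<'E'
from h import *
p,Rm=tool(); q=wray(196+323/4,190+391/4,.021,p,Rm); o=Rm.T@(q-p); print(o, q)
t=np.array([.633,.194,.100]); d=Rm.T@(t-[q[0],q[1],p[2]])/.25; print(d)
E
```

```text
[-1.58869475e-02 -1.35471726e-03 -4.43799850e-05] [0.45199605 0.26570937 0.021     ]
[-0.3784754   0.27735966  0.72825448]
```

```bash
python3 -m creep '[-0.1,0,0,0,0,0, -0.3,0,0,0,0,0, -0.42,0.05,0.15,0,0,0, -0.42,0.12,0.32,0,0,0, -0.42,0.2,0.5,0,0,0, -0.42,0.26,0.66,0,0,0, -0.4,0.278,0.728,0,0,0, -0.38,0.278,0.728,0,0,0, -0.38,0.278,0.728,0,0,0, -0.38,0.278,0.728,0,0,0]'; python3 - <<'E'
from h import *
p,Rm=tool(); print(p.round(4)); im,d=snapshot('wrist');save('w24',im)
cv2.imwrite('pics/w24b.png',cv2.resize(im[170:340,186:366,::-1],None,fx=3.5,fy=3.5,interpolation=cv2.INTER_CUBIC))
im,d=snapshot('side');cv2.imwrite('pics/s24.png',cv2.resize(im[80:210,230:390,::-1],None,fx=4,fy=4,interpolation=cv2.INTER_CUBIC))
E
```

```text
time_s: 34.9
ee_pos: [0.632, 0.1958, 0.0986]
eef_rot: [0.578, 1.494, -0.579]
contact_force: [0.3, 0.7, -1.8]
gripper_width: 0.459
[0.632  0.1958 0.0986]
```

View pics/w24b.png

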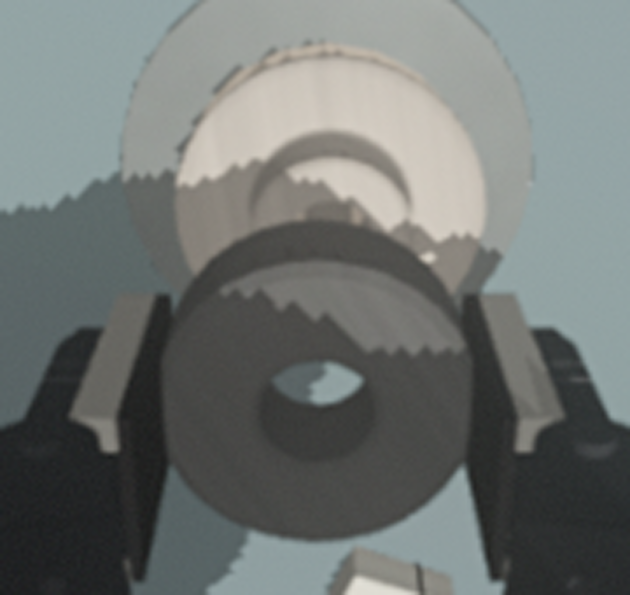

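View pics/s24.png

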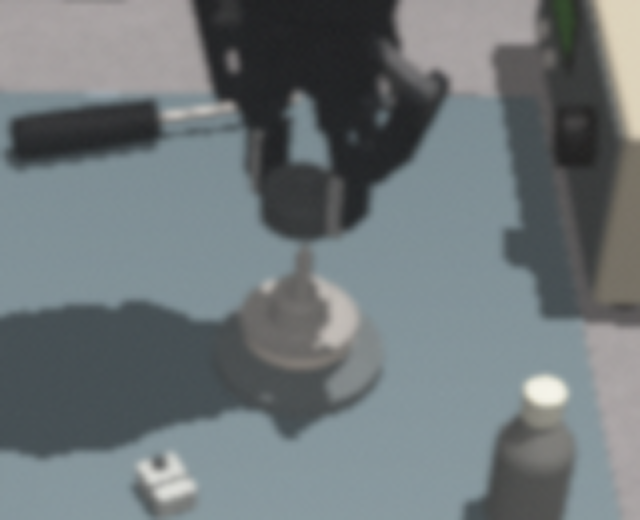

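```bash
python3 - <<'E'
from h import *
p,Rm=tool(); print(p)
f=lambda u,v,z: Rm.T@(wray(186+u/3.5,170+v/3.5,z,p,Rm)-p)
print('part',f(317,411,p[2]+.0159))
print('hub far edge',f(331,158,.051)-[0,.015,0], 'edges',f(250,200,.051),f(412,200,.051))
print('flange edges',f(175,200,.034),f(488,200,.034), f(121,160,.016),f(533,160,.016))
q=wray(186+331/3.5,170+158/3.5,.051,p,Rm)-Rm[:,1]*.015; print(q)
E
```

```text
[0.6326689  0.19570587 0.09898997]
part [-0.01589929 -0.00118164 -0.0001251 ]
hub far edge [ 0.04798163 -0.00171407  0.00242205] edges [ 0.0479902   0.00548772 -0.01195717] [0.04798205 0.00545463 0.01688069]
flange edges [ 0.06499803 -0.00036932 -0.02763196] [ 0.0649808  -0.00044035  0.03332302] [ 0.08300032  0.00229061 -0.04113729] [0.08297582 0.00222231 0.0454644 ]
[0.63327457 0.19279596 0.05100866]
```

```bash
python3 -m creep '[0.01,-0.002,0.009,0,0,0, 0.02,-0.002,0.009,0,0,0, 0.02,-0.002,0.009,0,0,0, 0.02,-0.002,0.009,0,0,0]'; python3 - <<'E'
from h import *
p,Rm=tool(); print(p.round(4)); im,d=snapshot('wrist');save('w25',im)
cv2.imwrite('pics/w25b.png',cv2.resize(im[170:340,186:366,::-1],None,fx=3.5,fy=3.5,interpolation=cv2.INTER_CUBIC))
E
```

```text
time_s: 35.5
ee_pos: [0.6347, 0.193, 0.0936]
eef_rot: [0.579, 1.493, -0.58]
contact_force: [-0.0, 0.4, -1.5]
gripper_width: 0.463
[0.6347 0.193  0.0936]
```

View pics/w25b.png

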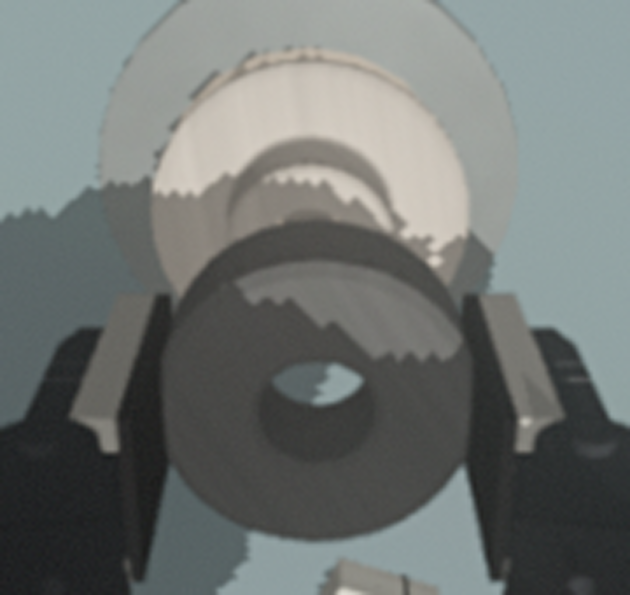

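```bash
python3 - <<'E'
from h import *
p,Rm=tool(); print(p)
f=lambda u,v,z: Rm.T@(wray(186+u/3.5,170+v/3.5,z,p,Rm)-p)
print('hub far edge',f(311,165,.051)-[0,.015,0], 'edges',f(229,205,.051),f(393,205,.051))
print('flange edges',f(152,205,.034),f(470,205,.034), f(100,160,.016),f(517,160,.016))
E
python3 -m creep '[0.01,0,-0.003,0,0,0, 0.01,-0.002,-0.003,0,0,0, 0.01,-0.002,-0.003,0,0,0]'; python3 - <<'E'
from h import *
p,Rm=tool(); print(p.round(4)); im,d=snapshot('wrist');save('w26',im)
cv2.imwrite('pics/w26b.png',cv2.resize(im[170:340,186:366,::-1],None,fx=3.5,fy=3.5,interpolation=cv2.INTER_CUBIC))
E
```

```text
[0.63475171 0.19304688 0.09361914]
hub far edge [ 0.04261058 -0.00134169 -0.00107045] edges [ 0.04261842  0.00640531 -0.01529483] [0.04261211 0.00638929 0.01311718]
flange edges [ 0.05962584  0.0004494  -0.03138735] [0.05961243 0.0004154  0.02903446] [ 0.07762654  0.00391831 -0.04457133] [0.07760755 0.00386149 0.04101953]
time_s: 35.92
ee_pos: [0.6337, 0.1932, 0.0911]
eef_rot: [0.579, 1.493, -0.58]
contact_force: [0.9, 0.2, -1.3]
gripper_width: 0.456
[0.6337 0.1932 0.0911]
```

View pics/w26b.png

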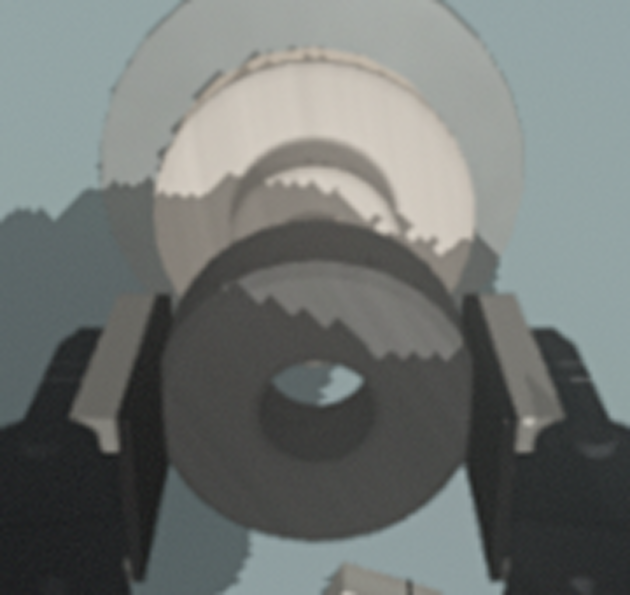

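```bash
python3 -m creep '[0.03,0,0,0,0,0, 0.06,0,0,0,0,0, 0.06,0,0,0,0,0]'; python3 -m creep '[0.03,0,0,0,0,0, 0.06,0,0,0,0,0, 0.08,0,0,0,0,0, 0.084,0,0,0,0,0, 0.084,0,0,0,0,0]'
```

```text
time_s: 36.35
ee_pos: [0.6329, 0.193, 0.0748]
eef_rot: [0.578, 1.494, -0.581]
contact_force: [-0.8, -0.4, -1.9]
gripper_width: 0.46
time_s: 36.98
ee_pos: [0.6338, 0.1932, 0.0551]
eef_rot: [0.579, 1.492, -0.58]
contact_force: [-0.3, 0.5, -2.0]
gripper_width: 0.463
```

```bash
python3 -m creep '[0.004,0,0,0,0,0, 0.004,0,0,0,0,0]'
```

```text
time_s: 37.22
ee_pos: [0.6339, 0.1932, 0.0543]
eef_rot: [0.579, 1.492, -0.58]
contact_force: [0.6, 0.0, -1.6]
gripper_width: 0.465
```

```bash
python3 -m creep '[0.004,0,0,0,0,0, 0.004,0,0,0,0,0]'; python3 -m creep '[0.003,0,0,0,0,0, 0.003,0,0,0,0,0]'
```

```text
time_s: 37.48
ee_pos: [0.6339, 0.1932, 0.0532]
eef_rot: [0.579, 1.492, -0.58]
contact_force: [0.8, -0.2, -1.5]
gripper_width: 0.465
time_s: 37.72
ee_pos: [0.634, 0.1932, 0.0532]
eef_rot: [0.579, 1.492, -0.58]
contact_force: [-1.9, 0.0, 4.5]
gripper_width: 0.457
```

Contact at the expected height. Release, lift and check both stacks.

```bash
python3 -m creep '[0,0,0,0,0,0, 0,0,0,0,0,0, 0,0,0,0,0,0, 0,0,0,0,0,0]' 0.1;  python3 -m creep '[-0.1,0,0,0,0,0, -0.3,0,0,0,0,0, -0.5,0,0,0,0,0, -0.58,0,0,0,0,0, -0.58,0,0,0,0,0, -0.58,0,0,0,0,0]'; python3 - <<'E'
from h import *
p,Rm=tool(); im,d=snapshot('wrist'); print(p.round(4)); save('w27',im)
s,ds=snapshot('side'); save('s27',s)
a=cv2.resize(im[120:270,200:360],None,fx=2.5,fy=2.5,interpolation=cv2.INTER_CUBIC); b=cv2.resize(s[120:330,130:400],(0,0),fx=1.42,fy=1.42,interpolation=cv2.INTER_CUBIC)
o=np.zeros((380,790,3),np.uint8); o[:375,:400]=a[:375]; b=b[:380,:388]; o[:b.shape[0],402:402+b.shape[1]]=b; save('c27',o)
W=world('side',ds)
for n,x,y,r in(('cap',.4515,-.089,.012),('weight',.633,.194,.019)):
    q=(np.hypot(W[...,0]-x,W[...,1]-y)<r)&(ds>0); print(n,np.percentile(W[q][:,2],[50,90,98]))
im2,dt=snapshot('top');W=world('top',dt)
for n,x,y,r in(('cap',.4515,-.089,.012),('weight',.633,.194,.019)):
    q=(np.hypot(W[...,0]-x,W[...,1]-y)<r)&(dt>0); print(n,np.percentile(W[q][:,2],[50,90,98]) if q.any() else 0)
save('t27',im2)
E
```

```text
time_s: 38.22
ee_pos: [0.6338, 0.1932, 0.0522]
eef_rot: [0.579, 1.493, -0.58]
contact_force: [0.1, 0.1, -0.5]
gripper_width: 0.903
time_s: 38.98
ee_pos: [0.6331, 0.1931, 0.1959]
eef_rot: [0.578, 1.494, -0.581]
contact_force: [-0.8, 0.5, 0.1]
gripper_width: 0.896
[0.6331 0.1931 0.1959]
cap [0.09143261 0.09309415 0.09409267]
weight [0.07019388 0.30237805 0.30831558]
cap [0.09201251 0.09504256 0.09626094]
weight [0.66012789 0.66228358 0.66308508]
```

View pics/c27.png

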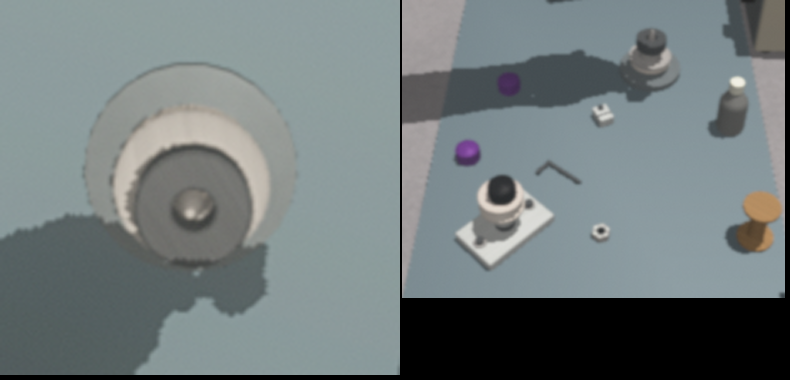

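```bash
python3 -c "from workcell import job_done; print(job_done())"
```

```text
the job is handed in; nothing more can be done
None
```

I put both fittings back together and handed the job in at about 39 s of the 122 s allowed; no verdict is reported.

- **What was done:** The sleeve, then the grooved white roller, then the black cap went on the oblong bracket's spindle. The disc, hub up, and the ring weight went on the round foot's post. Each part was lowered until the wrist force rose to about 5–8 N within about 1 mm of the expected height, then released.
- **Last checks:** The final pictures show both stacks upright and centred, with the weight's bore around its post tip. The gripper was open and about 13 cm above the parts. From the side camera's depth, the cap top is at about 93 mm (expected 93 mm) and the weight top at about 70 mm (expected 69 mm). The oil bottle, clamp block, hex key and both look-alikes were never touched, and the bottle, block and key look unmoved in the pictures.
- **What went wrong or disagreed:**
  - Joint 6 reached its range limit on the way to the round foot and tilted the tool by about 0.015 rad. I turned the tool about 0.8 rad and levelled it before placing the disc.
  - Small sideways corrections overshot by 1–2 mm, so I measured again and nudged the disc and the weight before lowering them.
  - The top camera could not confirm the weight because the arm was in the way.

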